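Isolate the microwave generator and blank off the waveguide with a shutter blade

TASK

Make the microwave line safe: first swing the isolator handle fully down to off so that its padlock hole lines up with the hasp. Then, pressing only lightly, slide the top blade of the stack out until it overhangs the edge of the lab jack, pinch it there by the overhang, and lower it upright, without dropping it, into the slot of the waveguide shutter until it stands on the slot's floor. Leave the other two blades on the jack, do not disturb the meter, the white tray or the spanner, and let go.

Things in the scene. Friction and masses are not known exactly. Their poses are not given: they have to be found in the camera images.
- jack: Blue scissor lab jack, fixed at its height. Platform 200 (its x) x 160 (its y) mm, 6 mm thick, upper face 120 mm above its origin (centre of the underside, on the bench). Its -x edge faces the robot's right and is free of obstacles, with open space below; the scissors stay within 75 mm of the centre in x; black knob low on the +x side.
- blade_top: Top one of three equal plain aluminium shutter blades lying in a stack on the jack, long side along the jack's x: 150 (its x) x 100 (its y) x 4 mm (its z), about 0.16 kg, origin at its middle. Too wide to grip across. Smooth: light finger pressure (4 to 10 N) drags it over the one beneath, which stays. It tips if its middle leaves the stack.
- blade_mid: The second blade of the stack, same size, origin at its middle.
- blade_low: The lowest blade of the stack, same size, origin at its middle, lying on the platform.
- waveguide: Cream waveguide line, aluminium flanges, fixed. Origin on the bench under the middle of the shutter slot; x along the line towards the three-stub tuner (stubs 165 mm high, 90 mm or more from the slot), z up. The slot between two flanges 138 mm wide is open at the top: 10 mm along x, 108 mm along y, floor at 30 mm, flange tops at 115 mm; flared lips 126 mm high open its mouth to 20 mm.
- slot_mouth (a point): Middle of the slot's mouth at flange-top height (115 mm above the bench), axes as the waveguide.
- slot_home (a point): Where the middle of a blade is when it stands upright on the slot's floor with its long side vertical (105 mm above the bench, 75 mm above the floor), axes as the waveguide; the blade's faces then look along x. The top 54 mm of the blade stay above the lips.
- handle (a joint): Angle of the isolator's side lever: 0 is up at on (40 deg above level), 1.40 is off against its stop (40 deg below level). It is stiff, about 6 N at the grip, and stays where it is left.
- handle_pivot (a point): Axis of the isolator handle, on the side of the grey enclosure (100 deep x 150 wide x 240 mm high), 160 mm above the bench. Axes of the enclosure: -x out of its cover, the way the handle points; y along the hinge; z up. The enclosure's cover lies 15 mm from the pivot towards -x.
- handle_grip (a point): Middle of the black round grip of the handle, 26 mm diameter, 62 mm long along the lever, 110 mm from the pivot.
- handle_eye (a point): Centre of the padlock hole (11 mm) in the handle, 55 mm from the pivot.
- hasp_eye (a point): Centre of the hole of the fixed hasp, in the handle's plane; the holes line up when handle_eye is here.
- meter: Black hand-held leakage meter standing upright on the bench, 34 x 66 x 150 mm and a short knob on top, origin at the centre of its underside. Leave alone.
- boat: White plastic sample tray, 85 x 85 x 22 mm, origin at the centre of its underside. Leave alone.
- spanner: Steel spanner 150 mm long lying along its x on the bench. Leave alone.

How it is judged:
By the outcome, as a careful person would: the job done as asked, in the order asked, and still so for the second after the job is handed in, with the robot touching nothing.
It also fails if it takes over 58 s, if anything falls off the work surface, if the arm or the gripper's body presses on something with over 40 N, if the wrist force passes 120 N, or if a joint passes its speed limit or range.

ROBOT

A 6-joint arm with a two-finger parallel gripper is mounted at the origin on the work surface. World frame = base frame: x ahead of the robot, y to its left, z up, the work surface at z = 0. Lengths are in m, angles in rad, forces in N, time in s.
With the tool pointing down it reaches from about 0.375 to 0.975 m from the base axis. Payload 3.8 kg.
Tool frame: the origin (TCP) lies midway between the tips of the shut fingers; the grasp point (between the pads) lies 19 mm behind it; z points along the fingers, y is the line along which they close (so a half turn about z gives the same grasp; the last joint's range is limited). The gripper opens to 85 mm and grips with 20 to 120 N. Pads are 22 mm wide; open, the fingers measure 114 mm over their backs; the gripper's body (76 mm by 85 mm) begins 54 mm behind the grasp point. The pads swing forward as they close: fully open they stand 13 mm farther back than shut.
Start: joints at [-1.21, 0.264, 1.604, -0, 1.274, -0.037], TCP at [0.261, -0.622, 0.231] pointing down, gripper open.
Joint ranges: [-2.63, 2.63], [-0.94, 2.18], [0.31, 2.57], [-1.31, 4.45], [0, 2.66], [-2.55, 2.55]. Speed limits (rad/s): [2.57, 2.57, 3.14, 3.14, 3.14, 3.14].

INTERFACE

Orientations are given as a rotation vector (axis times angle).
In Python, from workcell import status, read_camera, workorder, masks_of gives the robot as it stands.
- The arm moves only by the tool drive_tool, never from a script. Its argument "rows" is a list of rows, each a list of 7 numbers: the turn, a rotation vector about the tool's x, y, z in degrees, then the shift along the tool's x, y, z in m, then the opening, from 0 (shut) to 1 (fully open). In form: [[ax, ay, az, tx, ty, tz, claw], ...]. A call has 1 to 8 rows; each row shifts and turns the commanded pose from where the row before left it, along the tool's axes as they then stand; what a row does not reach is not made up. A row lasts 1/12 s, in which the tool goes at most 41.7 mm and 7.16 degrees, less where a joint would pass 70% of its speed; a pose out of reach is approached as far as the arm can. A call is refused whole if a number of a shift passes 0.0417 or a number of a turn 7.16, either way. A call with a gripper value outside its range is refused whole. The fingers move at their own pace and stop on an object; "force" is the grip in N (left out, the last holds). Time passes only in rows, so rows that do not move let the fingers close. It gives the time, the measured TCP pose, the force, the opening and the grip force at its end, in the units of the state.
- status.read_state(): the state, without advancing time (a new reading comes with each control period).
- read_camera(name): name is "side" or "top" or "wrist"; returns a dict with "color" (480x640x3 uint8, red, green, blue), "intrinsics" (3x3 intrinsics, pixels), "world_from_camera" (4x4, takes a point from camera to world coordinates); the wrist camera has in their place "mount" (4x4, takes a point from camera to tool coordinates, whose origin is the TCP and whose axes are the flange's). Camera axes: x right, y up, looking along -z (the intrinsics and any distortion apply to the point x, -y, -z); pixel columns grow to the right and rows downward; lengths in m; the calibration is good to about 2 mm. A picture is of the moment at which its call begins: read the wrist's pose just before it. There is no depth.
- workorder.finish_job(): hands the job in; it is judged then, once.
Trained networks look in a picture, given as the dict that the camera call returned (one of the last four; its "shot" number tells which), for a name from the list of things; names that differ only in an ending like _2 or _b are one class to them, and where a whole thing is asked for, a point or a joint stands for the part that bears it (a point fixed in the world has none). Each returns a list of dicts, best first, with "score" (0 to 1); they miss things now and then, are a little off and sometimes report something else, mostly with a low value. They report only what shows in the picture. A call takes as long as a camera call.
- masks_of(picture, name): "mask" (480x640 bool, what is visible of it) and "bbox" ([left, top, right, bottom] in pixels, round what is visible of it).
The state is a dict: "time": time; "q": joint angles; "joint_vel": joint speeds; "joint_torque": joint torques, N m; "tool_pos": TCP position; "tcp_rot": TCP orientation; "wrist_force": force on the tool from outside, world axes, zero at the start; "torque": the same for the moment, N m; "width": opening from 0.0 (shut) to 1.0 (fully open); "grip_force": force on a finger pad.
Only numpy, scipy, OpenCV 4.12 (cv2) and the standard library are available. Lean on these libraries where they do the work, as an engineer would, in place of code of your own. Each camera call takes 0.05 s, during which the arm holds its last target. There are 200 camera calls.

## Working session

There is one attempt and no reset: what is moved stays moved. The work goes in short steps, Python scripts to look and compute and a tool call to move; the robot and the scene stay as the last step left them, time stands still between calls to the robot, and variables do not carry over. Pictures are saved under pics/ and viewed, at most 10 in all, crops included, and the job is handed in when it is done.

Besides the shell and the picture viewer there is one more tool, called by a JSON object that holds its "op" and its "data", one argument or row to a line. drive_tool: Moves the arm, as the interface text tells. Its arguments: {"type":"object","properties":{"rows":{"type":"array"},"force":{"type":"number"}},"required":["rows"]}

```bash
ls; mkdir -p pics; cat > h.py <<'E'
import numpy as np, cv2
from scipy.spatial.transform import Rotation as R
from workcell import status, read_camera, workorder, masks_of
def wfc(p,st=None):
    if 'world_from_camera' in p: return np.array(p['world_from_camera'])
    T=np.eye(4); T[:3,:3]=R.from_rotvec(st['tcp_rot']).as_matrix(); T[:3,3]=st['tool_pos']
    return T@np.array(p['mount'])
def proj(p,X,T):
    X=np.atleast_2d(X); c=(X-T[:3,3])@T[:3,:3]; K=np.array(p['intrinsics'])
    u=np.c_[c[:,0]/-c[:,2],-c[:,1]/-c[:,2]]
    return np.c_[K[0,0]*u[:,0]+K[0,2],K[1,1]*u[:,1]+K[1,2]]
def ray(p,uv,T):
    K=np.array(p['intrinsics']); d=np.array([(uv[0]-K[0,2])/K[0,0],-(uv[1]-K[1,2])/K[1,1],-1])
    return T[:3,3],T[:3,:3]@d
def onz(p,uv,T,z):
    o,d=ray(p,uv,T); return o+d*(z-o[2])/d[2]
def save(p,name): cv2.imwrite('pics/'+name,cv2.cvtColor(p['color'],cv2.COLOR_RGB2BGR))
E
python3 - <<'E'
from h import *
s=status.read_state(); print({k:np.round(v,3) for k,v in s.items()})
for n in ['side','top']:
    p=read_camera(n); save(p,n+'0.png'); print(n,p.keys(),np.round(p['intrinsics'],1).tolist(),np.round(p['world_from_camera'],3).tolist(), p.get('distortion'))
    for k in ['jack','blade_top','blade_mid','waveguide','handle','handle_grip','meter','boat','spanner']:
        for m in masks_of(p,k)[:2]:
            ys,xs=np.nonzero(m['mask']); print(k,round(m['score'],2),m['bbox'],len(xs), xs.mean().round(1) if len(xs) else 0,ys.mean().round(1) if len(xs) else 0, np.round(cv2.minAreaRect(np.c_[xs,ys].astype(np.float32))[2],1) if len(xs) else 0)
E
```

```text
pics
{'time': np.float64(0.0), 'q': array([-1.21 ,  0.265,  1.605,  0.   ,  1.274, -0.037]), 'joint_vel': array([ 0.002,  0.002, -0.001,  0.   ,  0.   , -0.001]), 'joint_torque': array([ 1.0000e-03, -5.1511e+01, -3.6732e+01,  0.0000e+00,  1.3000e-02,
        0.0000e+00]), 'tool_pos': array([ 0.261, -0.622,  0.23 ]), 'tcp_rot': array([-3.077e+00, -6.200e-01,  1.000e-03]), 'wrist_force': array([-0.568, -0.146,  0.876]), 'torque': array([-0.037, -0.008,  0.031]), 'grip_force': np.float64(0.0), 'width': np.float64(1.002)}
side dict_keys(['color', 'intrinsics', 'world_from_camera', 'shot']) [[587.0, 0.0, 324.0], [0.0, 587.0, 238.1], [0.0, 0.0, 1.0]] [[0.99, 0.09, -0.109, 0.445], [-0.141, 0.573, -0.807, -0.917], [-0.01, 0.814, 0.58, 0.835], [0.0, 0.0, 0.0, 1.0]] None
jack 0.85 [307.6, 222.6, 423.8, 342.6] 6281 365.9 290.7 24.2
blade_top 0.62 [318.8, 228.1, 398.2, 281.8] 2372 359.8 254.6 42.7
blade_mid 0.74 [366.5, 245.0, 402.1, 283.1] 145 381.3 265.0 41.4
waveguide 0.72 [212.4, 371.6, 411.1, 479.6] 11838 292.0 440.7 0.0
handle 0.58 [323.3, 242.3, 401.0, 287.6] 348 366.2 269.9 73.4
handle 0
[... 486 characters left out ...]
, 1.0]] [[-0.022, 0.998, -0.053, 0.506], [-1.0, -0.022, -0.005, 0.014], [-0.006, 0.053, 0.999, 1.187], [0.0, 0.0, 0.0, 1.0]] None
blade_top 0.73 [289.7, 160.1, 362.6, 231.1] 2817 326.0 196.7 39.3
waveguide 0.79 [435.0, 154.1, 600.6, 323.7] 9382 515.4 236.0 42.7
waveguide 0.7 [143.7, 226.8, 200.6, 245.1] 611 174.6 236.1 80.0
handle 0.73 [143.6, 227.0, 197.3, 244.9] 424 175.4 236.1 76.0
handle_grip 0.81 [142.1, 226.8, 199.3, 244.3] 545 174.7 236.2 74.1
meter 0.57 [198.1, 157.3, 237.5, 183.0] 808 216.8 172.0 83.7
boat 0.57 [251.7, 268.1, 294.6, 313.5] 1201 272.4 290.7 56.3
boat 0.42 [431.8, 153.4, 600.1, 321.1] 9514 515.2 236.2 42.5
spanner 0.84 [326.1, 279.8, 383.1, 301.5] 401 350.2 291.4 17.3
```

View pics/side0.png

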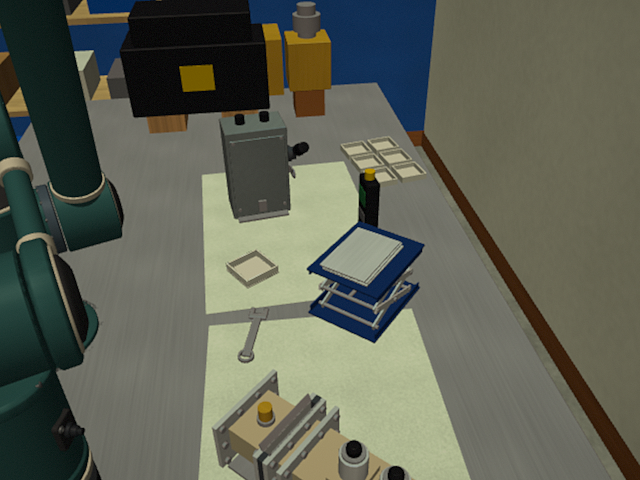

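View pics/top0.png

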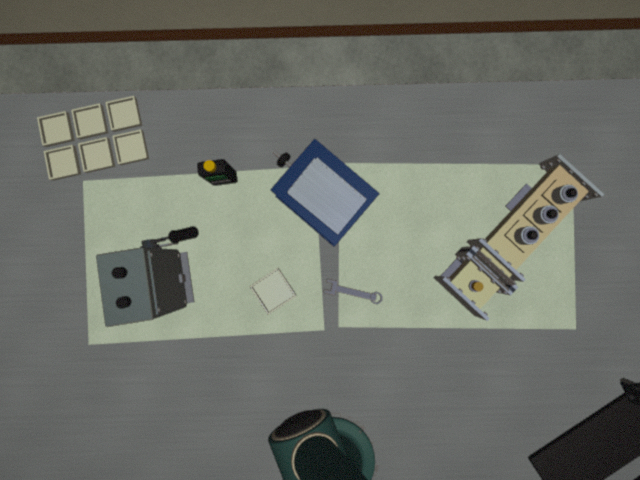

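The side view shows the isolator with its grip at (300,150), the blade stack on the jack at (360,255) and the slot near (295,435). In the top view the handle is at (175,238), the stack at (326,197) and the slot near (492,265). The jack's knob is at (284,160), so its -x edge is the lower-right one.

```bash
python3 - <<'E'
from h import *
t=read_camera('top'); s=read_camera('side')
def cr(p,x,y,w,h,k): return cv2.resize(p['color'][y:y+h,x:x+w],None,fx=k,fy=k,interpolation=cv2.INTER_CUBIC)
a=cr(t,140,210,80,60,5); b=cr(t,450,225,80,60,5); c=cr(s,250,110,80,60,5); d=cr(s,235,380,120,90,400/120)
m=np.vstack([np.hstack([a,b]),np.hstack([c,d])]); cv2.imwrite('pics/m1.png',m[:,:,::-1])
Tt,Ts=wfc(t),wfc(s)
for n,p,T in(('top',t,Tt),('side',s,Ts)):
  for k,z in (('blade_top',.132),):
    m=masks_of(p,k)
    if not m: continue
    cn=max(cv2.findContours(m[0]['mask'].astype(np.uint8),0,2)[0],key=len)[:,0]
    W=np.array([onz(p,u,T,z)[:2] for u in cn]); r=cv2.minAreaRect((W*1000).astype(np.float32)); print(n,k,r)
  hsv=cv2.cvtColor(p['color'],cv2.COLOR_RGB2HSV); bl=cv2.inRange(hsv,(105,150,60),(130,255,255))
  bl[:130]=0; bl[:,:260]=0
  if n=='side': bl[300:]=0
  cn=max(cv2.findContours(bl,0,2)[0],key=cv2.contourArea)[:,0]
  W=np.array([onz(p,u,T,.12)[:2] for u in cn]); print(n,'jack',cv2.minAreaRect((W*1000).astype(np.float32)))
E
```

```text
top blade_top ((642.8895263671875, 1.6952438354492188), (152.6986541748047, 106.44073486328125), 49.266624450683594)
top jack ((698.12353515625, 50.27177047729492), (71.79327392578125, 155.69830322265625), 47.643653869628906)
side blade_top ((641.750244140625, -0.3117218017578125), (156.4139404296875, 101.82594299316406), 49.29633331298828)
side jack ((656.771484375, 3.5412445068359375), (199.21141052246094, 156.88772583007812), 48.18449783325195)
```

View pics/m1.png

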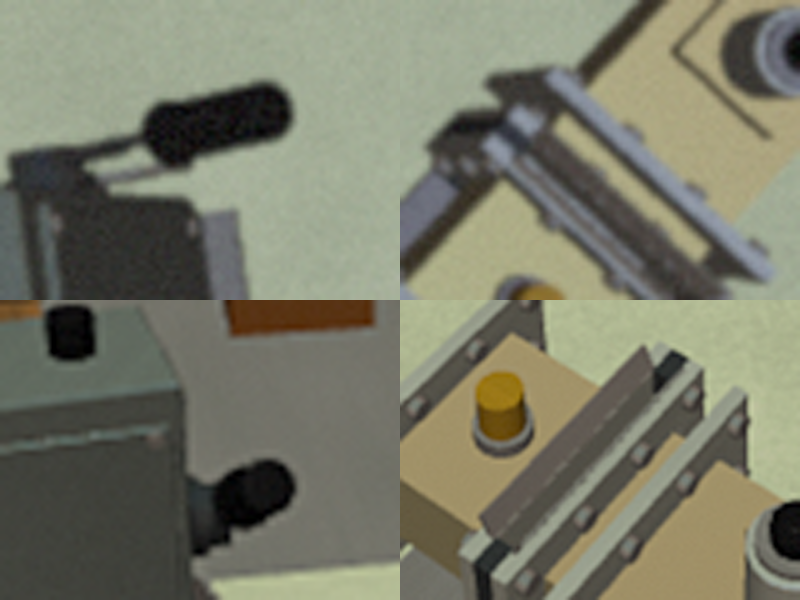

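The mosaic shows the grip's middle at about (184,234) in the top view and (301,148) in the side view. The slot is the dark strip near (490,252) in the top view, running down-right.

```bash
cat >> h.py <<'E'
def tri(*obs):
    A=np.zeros((3,3));b=np.zeros(3);L=[]
    for p,uv,T in obs:
        o,d=ray(p,uv,T); d=d/np.linalg.norm(d); P=np.eye(3)-np.outer(d,d); A+=P;b+=P@o; L.append((o,P))
    X=np.linalg.solve(A,b); return X,[np.linalg.norm(P@(X-o))*1000 for o,P in L]
E
python3 - <<'E'
from h import *
st=status.read_state()
t=read_camera('top'); s=read_camera('side'); w=read_camera('wrist')
Tt,Ts,Tw=wfc(t),wfc(s),wfc(w,st)
print('mount',np.round(w['mount'],3).tolist(),np.round(w['intrinsics'],1).tolist())
print('grip',tri((t,(183.8,234),Tt),(s,(301,148.4),Ts)))
o=lambda u,z:np.round(onz(t,u,Tt,z),3)
print('lever ends z.231 ',o((170.4,235.6),.21),o((197,231.6),.25))
print('slot rough',o((492,262),.12))
for c in [(316,139),(379,193),(334,244),(271,190)]: print('jack c',o(c,.12))
print('meter',o((210,166),.155),'boat',o((272,290),.02),'spanner',o((326,287),0),o((383,299),0))
print('encl cover top corner', o((140+185/5,210+200/5),.24),o((188,305),.0))
save(w,'w0.png')
for m in masks_of(w,'waveguide')[:2]: print(m['score'],m['bbox'])
E
```

```text
mount [[0.0, 0.956, 0.294, 0.074], [1.0, -0.0, -0.001, -0.001], [-0.001, 0.294, -0.956, -0.141], [0.0, 0.0, 0.0, 1.0]] [[421.5, 0.0, 313.9], [0.0, 421.5, 239.1], [0.0, 0.0, 1.0]]
grip (array([0.55995177, 0.30121543, 0.21948896]), [np.float64(0.6100206268451737), np.float64(0.6100206268450455)])
lever ends z.231  [0.558 0.332 0.21 ] [0.563 0.265 0.25 ]
slot rough [ 0.486 -0.377  0.12 ]
jack c [0.781 0.021 0.12 ]
jack c [ 0.651 -0.123  0.12 ]
jack c [ 0.535 -0.016  0.12 ]
jack c [0.664 0.127 0.12 ]
meter [0.716 0.26  0.155] boat [0.426 0.14  0.02 ] spanner [0.429 0.004 0.   ] [ 0.396 -0.14   0.   ]
encl cover top corner [0.527 0.309 0.24 ] [0.391 0.357 0.   ]
```

View pics/w0.png

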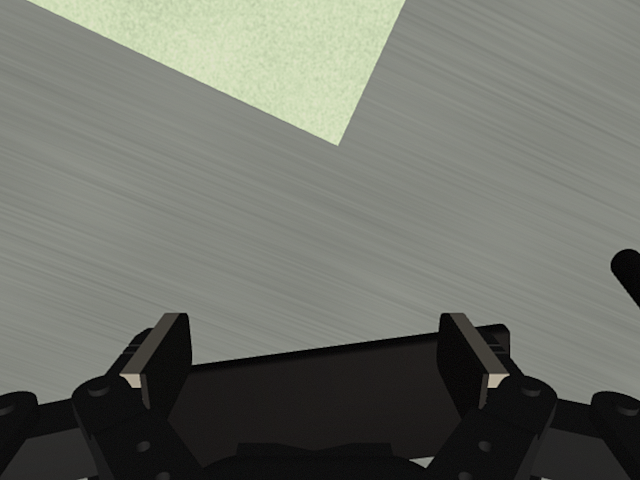

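The wrist view shows only bench and a mat corner; the waveguide is not in it. I'll fly over the waveguide for a close look, then the jack, on the way to the handle.

```bash
cat >> h.py <<'E'
def Rz(y,z):
    z=np.array(z,float);z/=np.linalg.norm(z);y=np.array(y,float);y-=z*(y@z);y/=np.linalg.norm(y)
    return np.c_[np.cross(y,z),y,z]
def plan(P,Rt,n,p0=None,R0=None,show=True):
    if p0 is None:
        s=status.read_state(); p0=np.array(s['tool_pos']); R0=R.from_rotvec(s['tcp_rot']).as_matrix()
    a=R.from_matrix(R0.T@Rt).as_rotvec()/n
    S=sum(R0@R.from_rotvec(a*k).as_matrix() for k in range(n))
    t=np.linalg.solve(S,np.array(P)-p0)
    if show: print(n,'rows',np.round(np.degrees(a),2).tolist(),np.round(t,4).tolist())
    return a,t
E
python3 - <<'E'
from h import *
Rd=Rz((.486,-.377,0),(0,0,-1))
plan((.486,-.377,.42),Rd,12)
E
```

```text
12 rows [0.0, 0.0, -2.45] [0.0275, -0.0055, -0.0157]
```

{"op": "drive_tool", "data": {
  "rows": [
    [0, 0, -2.45, 0.0275, -0.0055, -0.0157, 1],
    [0, 0, -2.45, 0.0275, -0.0055, -0.0157, 1],
    [0, 0, -2.45, 0.0275, -0.0055, -0.0157, 1],
    [0, 0, -2.45, 0.0275, -0.0055, -0.0157, 1],
    [0, 0, -2.45, 0.0275, -0.0055, -0.0157, 1],
    [0, 0, -2.45, 0.0275, -0.0055, -0.0157, 1]
  ]
}}

```text
time: 1.9
tool_pos: [0.3905, -0.513, 0.3263]
tcp_rot: [2.974, 1.013, 0.0]
wrist_force: [0.5, -0.3, -0.5]
width: 1.003
grip_force: 0.0
```

{"op": "drive_tool", "data": {
  "rows": [
    [0, 0, -2.45, 0.0275, -0.0055, -0.0157, 1],
    [0, 0, -2.45, 0.0275, -0.0055, -0.0157, 1],
    [0, 0, -2.45, 0.0275, -0.0055, -0.0157, 1],
    [0, 0, -2.45, 0.0275, -0.0055, -0.0157, 1],
    [0, 0, -2.45, 0.0275, -0.0055, -0.0157, 1],
    [0, 0, -2.45, 0.0275, -0.0055, -0.0157, 1],
    [0, 0, 0, 0, 0, 0, 1]
  ]
}}

```text
time: 2.48
tool_pos: [0.4893, -0.3731, 0.4246]
tcp_rot: [2.813, 1.388, 0.008]
wrist_force: [-0.7, 0.4, 0.7]
width: 1.004
grip_force: 0.0
```

```bash
python3 - <<'E'
from h import *
st=status.read_state(); w=read_camera('wrist'); T=wfc(w,st)
np.savez('w1.npz',img=w['color'],T=T,K=w['intrinsics'])
print(st['time'],np.round(st['q'],3),np.round(st['tool_pos'],4),np.round(st['tcp_rot'],3),np.abs(st['joint_vel']).max())
save(w,'w1.png')
from h import *
plan((.60,-.02,.42),Rz((.60,-.02,0),(0,0,-1)),10)
E
```

```text
2.4833 [-0.694  0.091  1.459  0.003  1.585 -0.04 ] [ 0.4893 -0.3731  0.4246] [2.813 1.388 0.008] 0.06375876984087225
10 rows [0.03, 0.01, -3.57] [0.0377, -0.0027, 0.0003]
```

View pics/w1.png

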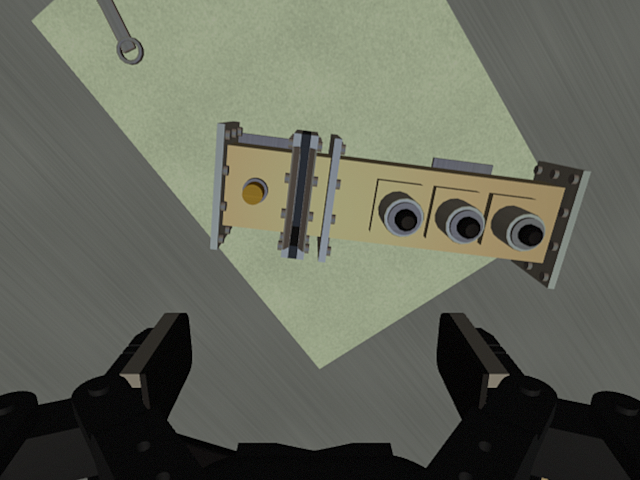

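The slot's dark strip runs from (306,132) to (291,257) in the wrist view, with the tuner to its right. On over the jack towards the handle.

{"op": "drive_tool", "data": {
  "rows": [
    [0, 0, -3.57, 0.0377, -0.0027, 0, 1],
    [0, 0, -3.57, 0.0377, -0.0027, 0, 1],
    [0, 0, -3.57, 0.0377, -0.0027, 0, 1],
    [0, 0, -3.57, 0.0377, -0.0027, 0, 1],
    [0, 0, -3.57, 0.0377, -0.0027, 0, 1]
  ]
}}

```text
time: 2.95
tool_pos: [0.5704, -0.2078, 0.4183]
tcp_rot: [-2.571, -1.804, 0.002]
wrist_force: [0.8, 0.1, 0.2]
width: 0.995
grip_force: 0.0
```

{"op": "drive_tool", "data": {
  "rows": [
    [0, 0, -3.57, 0.0377, -0.0027, 0, 1],
    [0, 0, -3.57, 0.0377, -0.0027, 0, 1],
    [0, 0, -3.57, 0.0377, -0.0027, 0, 1],
    [0, 0, -3.57, 0.0377, -0.0027, 0, 1],
    [0, 0, -3.57, 0.0377, -0.0027, 0, 1],
    [0, 0, 0, 0, 0, 0, 1]
  ]
}}

```text
time: 3.45
tool_pos: [0.5986, -0.0168, 0.4186]
tcp_rot: [-2.252, -2.186, -0.002]
wrist_force: [-0.2, -0.4, -0.9]
width: 0.998
grip_force: 0.0
```

```bash
python3 - <<'E'
from h import *
st=status.read_state(); w=read_camera('wrist'); T=wfc(w,st)
np.savez('w2.npz',img=w['color'],T=T,K=w['intrinsics'])
print(st['time'],np.round(st['q'],3),np.round(st['tool_pos'],4),np.round(st['tcp_rot'],3))
for m in masks_of(w,'blade_top')[:1]:
    cn=max(cv2.findContours(m['mask'].astype(np.uint8),0,2)[0],key=len)[:,0]
    W=np.array([onz(w,u,T,.132)[:2] for u in cn]); print(m['bbox'],cv2.minAreaRect((W*1000).astype(np.float32)))
    np.save('bm.npy',m['mask'])
z=np.array((-0.05,0.4975,-0.866)); G=np.array((.56,.301,.226))
plan(G-.091*z,Rz((.995,.1,0),z),10)
E
```

```text
3.45 [-0.072  0.064  1.498  0.003  1.581 -0.042] [ 0.5986 -0.0168  0.4186] [-2.252e+00 -2.186e+00 -2.000e-03]
[273.6, 76.1, 446.1, 248.7] ((643.0782470703125, 0.346343994140625), (150.3200225830078, 100.00125122070312), 49.60867691040039)
10 rows [0.2, 3.0, -0.76] [0.0247, -0.0026, 0.0178]
```

{"op": "drive_tool", "data": {
  "rows": [
    [0.2, 3.0, -0.76, 0.0247, -0.0026, 0.0178, 1],
    [0.2, 3.0, -0.76, 0.0247, -0.0026, 0.0178, 1],
    [0.2, 3.0, -0.76, 0.0247, -0.0026, 0.0178, 1],
    [0.2, 3.0, -0.76, 0.0247, -0.0026, 0.0178, 1],
    [0.2, 3.0, -0.76, 0.0247, -0.0026, 0.0178, 1]
  ]
}}

```text
time: 3.97
tool_pos: [0.5867, 0.1082, 0.3428]
tcp_rot: [-2.048, -2.102, -0.261]
wrist_force: [0.3, -0.5, -0.4]
width: 0.999
grip_force: 0.0
```

{"op": "drive_tool", "data": {
  "rows": [
    [0.2, 3.0, -0.76, 0.0247, -0.0026, 0.0178, 1],
    [0.2, 3.0, -0.76, 0.0247, -0.0026, 0.0178, 1],
    [0.2, 3.0, -0.76, 0.0247, -0.0026, 0.0178, 1],
    [0.2, 3.0, -0.76, 0.0247, -0.0026, 0.0178, 1],
    [0.2, 3.0, -0.76, 0.0247, -0.0026, 0.0178, 1],
    [0, 0, 0, 0, 0, 0, 1]
  ]
}}

```text
time: 4.47
tool_pos: [0.5631, 0.2557, 0.3023]
tcp_rot: [-1.82, -2.004, -0.485]
wrist_force: [0.5, -0.5, -0.5]
width: 1.0
grip_force: 0.0
```

```bash
python3 - <<'E'
from h import *
st=status.read_state(); w=read_camera('wrist'); T=wfc(w,st)
print(st['time'],np.round(st['q'],3),np.round(st['tool_pos'],4),np.round(st['tcp_rot'],3))
im=w['color'].copy()
piv=np.array((.56,.301,.0))-.0843*np.array((.1,-.995,0)); piv[2]=.16
X=np.array([(.56,.301,.22),(.56,.301,.231),piv])
for u in proj(w,X,T): print(u); cv2.circle(im,tuple(int(v) for v in u),4,(255,0,0),1)
cv2.imwrite('pics/w3.png',im[:,:,::-1])
for m in masks_of(w,'handle_grip')[:2]:
    ys,xs=np.nonzero(m['mask']); print(m['score'],m['bbox'],xs.mean(),ys.mean())
E
```

```text
4.4667 [ 0.098  0.085  1.768  0.543  1.332 -0.142] [0.5631 0.2557 0.3023] [-1.82  -2.004 -0.485]
[318.97685702 245.88598594]
[319.09781141 241.76486846]
[317.99318271 155.38733426]
0.77 [292.7, 120.8, 341.7, 302.8] 316.8148939960805 230.7970782112952
```

View pics/w3.png

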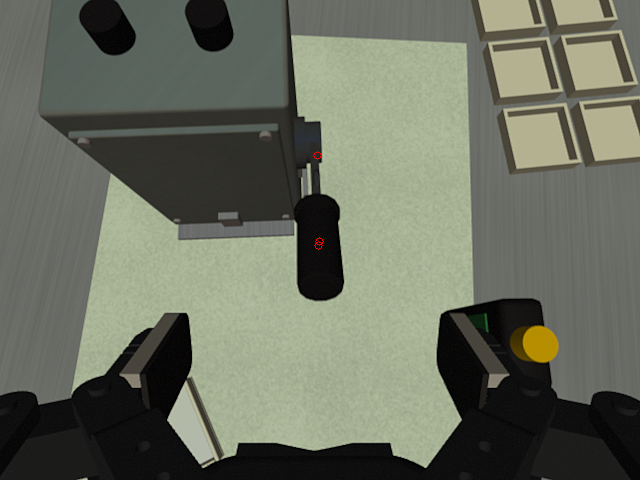

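The projected grip centre (319,243) sits right on the black grip, and the meter at (520,340) is clear of the fingers. Compute the approach and the arc.

```bash
python3 - <<'E'
from h import *
z=np.array((-0.05,0.4975,-0.866)); G=np.array((.56,.301,.226)); Rt=Rz((.995,.1,0),z)
plan(G+.019*z,Rt,5)
o=np.array((.1,-.995,0)); up=np.array((0,0,1.))
A=lambda t:.11*(np.cos(t)*o+np.sin(t)*up)
an=np.radians(np.linspace(40,-42,17))
for a,b in zip(an[:-1],an[1:]): print(np.round(Rt.T@(A(b)-A(a)),4).tolist())
E
```

```text
5 rows [0.0, 0.01, -0.04] [0.0004, -0.0, 0.0221]
[-0.0091, -0.0, 0.0038]
[-0.0087, 0.0, 0.0046]
[-0.0083, 0.0, 0.0053]
[-0.0078, 0.0, 0.006]
[-0.0072, -0.0, 0.0067]
[-0.0066, 0.0, 0.0073]
[-0.0059, 0.0, 0.0079]
[-0.0051, -0.0, 0.0084]
[-0.0044, -0.0, 0.0088]
[-0.0036, 0.0, 0.0092]
[-0.0027, 0.0, 0.0094]
[-0.0019, 0.0, 0.0097]
[-0.001, -0.0, 0.0098]
[-0.0001, 0.0, 0.0098]
[0.0007, 0.0, 0.0098]
[0.0016, -0.0, 0.0097]
```

{"op": "drive_tool", "data": {
  "rows": [
    [0, 0, 0, 0.0004, 0, 0.022, 1],
    [0, 0, 0, 0.0004, 0, 0.022, 1],
    [0, 0, 0, 0.0004, 0, 0.022, 1],
    [0, 0, 0, 0.0004, 0, 0.022, 1],
    [0, 0, 0, 0.0004, 0, 0.022, 1],
    [0, 0, 0, 0, 0, 0, 0.5]
  ],
  "force": 30
}}

```text
time: 5.07
tool_pos: [0.5576, 0.3107, 0.2074]
tcp_rot: [-1.822, -2.008, -0.481]
wrist_force: [-1.2, -0.5, -1.3]
width: 0.883
grip_force: 0.0
```

{"op": "drive_tool", "data": {
  "rows": [
    [0, 0, 0, 0, 0, 0, 0],
    [0, 0, 0, 0, 0, 0, 0],
    [0, 0, 0, 0, 0, 0, 0],
    [0, 0, 0, 0, 0, 0, 0],
    [0, 0, 0, 0, 0, 0, 0],
    [0, 0, 0, 0, 0, 0, 0]
  ]
}}

```text
time: 5.57
tool_pos: [0.5599, 0.311, 0.2137]
tcp_rot: [-1.82, -2.012, -0.491]
wrist_force: [-1.9, -6.1, 5.8]
width: 0.294
grip_force: 29.5
```

{"op": "drive_tool", "data": {
  "rows": [
    [0, 0, 0, -0.0091, 0, 0.0038, 0],
    [0, 0, 0, -0.0087, 0, 0.0046, 0],
    [0, 0, 0, -0.0083, 0, 0.0053, 0],
    [0, 0, 0, -0.0078, 0, 0.006, 0],
    [0, 0, 0, -0.0072, 0, 0.0067, 0],
    [0, 0, 0, -0.0066, 0, 0.0073, 0],
    [0, 0, 0, -0.0059, 0, 0.0079, 0],
    [0, 0, 0, -0.0051, 0, 0.0084, 0]
  ]
}}

```text
time: 6.23
tool_pos: [0.5631, 0.287, 0.1417]
tcp_rot: [-1.818, -2.011, -0.495]
wrist_force: [-1.4, 0.6, 7.0]
width: 0.293
grip_force: 35.5
```

{"op": "drive_tool", "data": {
  "rows": [
    [0, 0, 0, -0.0044, 0, 0.0088, 0],
    [0, 0, 0, -0.0036, 0, 0.0092, 0],
    [0, 0, 0, -0.0027, 0, 0.0094, 0],
    [0, 0, 0, -0.0019, 0, 0.0097, 0],
    [0, 0, 0, -0.001, 0, 0.0098, 0]
  ]
}}

```text
time: 6.65
tool_pos: [0.5617, 0.2975, 0.093]
tcp_rot: [-1.819, -2.012, -0.492]
wrist_force: [-1.2, -4.7, 4.8]
width: 0.292
grip_force: 34.2
```

{"op": "drive_tool", "data": {
  "rows": [
    [0, 0, 0, 0, 0, 0.0098, 0],
    [0, 0, 0, 0.0007, 0, 0.0098, 0],
    [0, 0, 0, 0.0016, 0, 0.0097, 0],
    [0, 0, 0, 0, 0, 0, 0]
  ]
}}

```text
time: 6.98
tool_pos: [0.5593, 0.3144, 0.067]
tcp_rot: [-1.82, -2.012, -0.489]
wrist_force: [0.3, 1.3, -4.3]
width: 0.292
grip_force: 34.1
```

{"op": "drive_tool", "data": {
  "rows": [
    [0, 0, 0, 0.001, 0, 0.004, 0],
    [0, 0, 0, 0.001, 0, 0.004, 0],
    [0, 0, 0, 0, 0, 0, 0]
  ]
}}

```text
time: 7.23
tool_pos: [0.5592, 0.3174, 0.0645]
tcp_rot: [-1.818, -2.016, -0.488]
wrist_force: [-10.4, -22.4, 19.9]
width: 0.292
grip_force: 39.4
```

```bash
python3 - <<'E'
from h import *
st=status.read_state(); w=read_camera('side'); T=wfc(w)
print(st['tool_pos'],st['wrist_force'])
t=read_camera('top')
a=cv2.resize(w['color'][120:210,240:360],None,fx=5,fy=5,interpolation=2)
b=cv2.resize(t['color'][200:290,130:250],None,fx=2,fy=2,interpolation=2)
im=np.zeros((450,800,3),np.uint8); im[:,:600]=a[:, :600]; im[:180,600:]=b[:,:200]
cv2.imwrite('pics/m2.png',im[:,:,::-1])
E
```

```text
[0.55924083 0.3173861  0.06448502] [-10.38603133 -22.4216293   19.90281856]
```

View pics/m2.png

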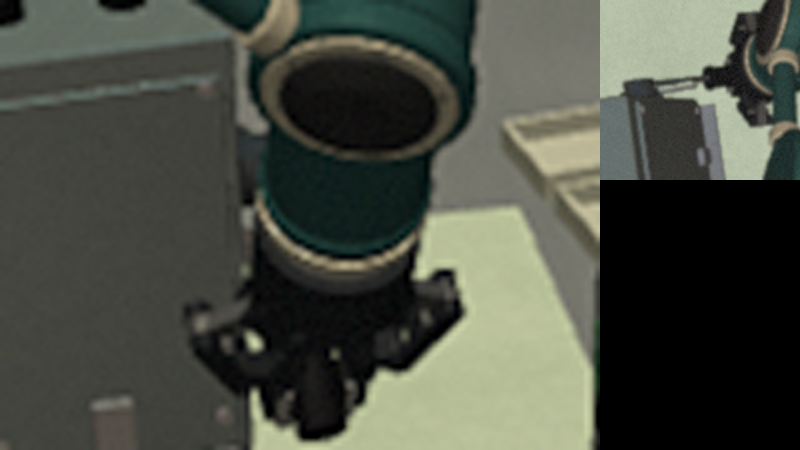

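Force rose to 30 N with the tool advancing only 3 mm, so the lever is against its stop. Release and back away.

{"op": "drive_tool", "data": {
  "rows": [
    [0, 0, 0, -0.001, 0, -0.005, 0],
    [0, 0, 0, 0, 0, 0, 1],
    [0, 0, 0, 0, 0, 0, 1],
    [0, 0, 0, 0, 0, 0, 1],
    [0, 0, 0, 0, 0, 0, 1],
    [0, 0, 0, 0, 0, -0.02, 1],
    [0, 0, 0, 0, 0, -0.03, 1],
    [0, 0, 0, 0, 0, -0.04, 1]
  ]
}}

```text
time: 8.0
tool_pos: [0.5604, 0.2725, 0.1405]
tcp_rot: [-1.818, -2.008, -0.481]
wrist_force: [1.5, 0.3, -0.2]
width: 0.999
grip_force: 0.0
```

{"op": "drive_tool", "data": {
  "rows": [
    [0, 0, 0, 0, 0, -0.04, 1],
    [0, 0, 0, 0, 0, -0.03, 1],
    [0, 0, 0, 0, 0, 0, 1]
  ]
}}

```text
time: 8.25
tool_pos: [0.5714, 0.236, 0.211]
tcp_rot: [-1.823, -2.015, -0.503]
wrist_force: [0.6, 0.5, 0.9]
width: 0.995
grip_force: 0.0
```

```bash
python3 - <<'E'
from h import *
st=status.read_state(); w=read_camera('wrist'); T=wfc(w,st); s=read_camera('side')
print(st['time'],np.round(st['q'],3),np.round(st['tool_pos'],4))
im=w['color'].copy()
o=np.array((.1,-.995,0)); piv=np.array((.56,.301,.0))-.0843*o; piv[2]=.16
for th in(-36,-40,-44):
  t=np.radians(th); d=np.cos(t)*o+np.sin(t)*np.array((0,0,1)); print(th,proj(w,piv+.141*d,T),proj(s,piv+.141*d,wfc(s)), proj(s,piv+.11*d,wfc(s)))
  cv2.circle(im,tuple(int(v) for v in proj(w,piv+.141*d,T)[0]),3,(255,0,0),1)
  cv2.circle(im,tuple(int(v) for v in proj(w,piv+.055*d,T)[0]),3,(0,255,0),1)
sm=s['color'].copy()
a=cv2.resize(im[60:360,200:450],(500,600)); b=cv2.resize(s['color'][130:220,260:305],(300,600),interpolation=2)
cv2.imwrite('pics/m3.png',np.hstack([a,b])[:,:,::-1])
E
```

```text
8.25 [ 0.064  0.151  1.866  0.569  1.193 -0.269] [0.5714 0.236  0.211 ]
-36 [[306.18826523 273.99383273]] [[305.812155   207.32196132]] [[303.37340913 195.57985923]]
-40 [[306.25373214 267.20508417]] [[305.36442898 208.72742167]] [[303.03827882 196.7303827 ]]
-44 [[306.31285156 260.00064266]] [[304.87110721 209.84901743]] [[302.66676113 197.66389605]]
```

View pics/m3.png

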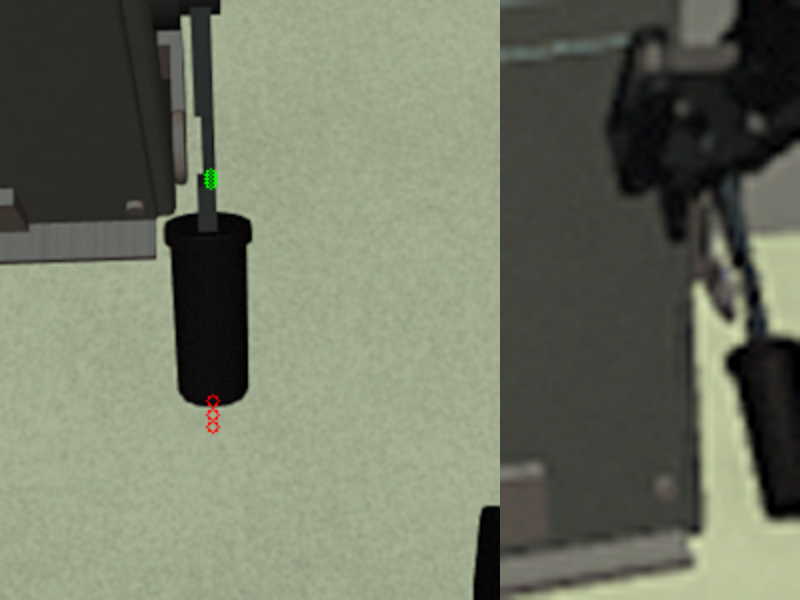

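The pictures show the lever down and near the predicted 40°-below position (grip end at (306,262), beside the hasp). Next, fit a quick arm model so I can check the reach and joint ranges of the sideways grasp.

```bash
cat > kin.py <<'E'
from h import *
from scipy.optimize import least_squares
D=[([-1.21,.265,1.605,0,1.274,-.037],[.261,-.622,.2305],[-3.077,-.62,.001]),
([-.694,.091,1.459,.003,1.585,-.04],[.4893,-.3731,.4246],[2.813,1.388,.008]),
([-.072,.064,1.498,.003,1.581,-.042],[.5986,-.0168,.4186],[-2.252,-2.186,-.002]),
([.098,.085,1.768,.543,1.332,-.142],[.5631,.2557,.3023],[-1.82,-2.004,-.485]),
([.064,.151,1.866,.569,1.193,-.269],[.5714,.236,.211],[-1.823,-2.015,-.503])]
def ax(a,q): return R.from_rotvec(np.array(a)*q).as_matrix()
Z=(0,0,1);Y=(0,1,0)
def fk(q,v):
    a1,d1,s,L,a3,d4,d6,g,b=v
    M=ax(Z,q[0]); p=M@[a1,s,d1]; M=M@ax(Y,q[1]); p=p+M@[0,0,L]; M=M@ax(Y,q[2]); p=p+M@[a3,0,d4]
    M=M@ax(Z,q[3])@ax(Y,q[4]); p=p+M@[b,0,d6]; M=M@ax(Z,q[5]+g); return p,M
def res(v,D=D):
    r=[]
    for q,p,w in D:
        P,M=fk(q,v); r+=list((P-p)*10)+list(R.from_matrix(M.T@R.from_rotvec(w).as_matrix()).as_rotvec())
    return np.array(r+list(.02*(np.array(v)-V0)))
V0=np.array([.05,.35,.02,.4,.0,.4,.25,1.57,0])
def fit():
    best=None
    for g in(0,1.57,3.14,-1.57):
        v=V0.copy(); v[7]=g
        f=least_squares(res,v)
        if best is None or f.cost<best.cost: best=f
    return best
lo=np.array([-2.63,-.94,.31,-1.31,0,-2.55]);hi=np.array([2.63,2.18,2.57,4.45,2.66,2.55])
def ik(P,M,v,q0):
    e=lambda q:(lambda f:np.r_[(f[0]-P)*10,R.from_matrix(f[1].T@M).as_rotvec()])(fk(q,v))
    f=least_squares(e,np.clip(q0,lo+.01,hi-.01),bounds=(lo,hi)); return f.x,np.abs(f.fun).max()
E
python3 - <<'E'
from kin import *
f=fit(); v=f.x; print(np.round(v,4),f.cost,np.round(f.fun[:30],3)); np.save('v.npy',v)
u=np.array((.652,.758,0))
for sg in(1,-1):
    P=np.array((.642,0,.13))-.06*u-.075*u+.035*u
    for nm,PP,M in (('grasp',P,Rz((0,0,sg),u)),('pregrasp',P-.1*u,Rz((0,0,sg),u)),('press',np.array((.655,.015,.132)),Rz(sg*u,(0,0,-1)))):
        bb=min((ik(PP,M,v,[a,.5,1.8,c,1.4,d]) for a in(-.6,0) for c in(0,1.5,3) for d in(-1.5,0,1.5)),key=lambda r:r[1]); print(sg,nm,np.round(bb[0],2),bb[1])
    for ps in(1,-1):
        PP=np.array((.486,-.377,.16)); M=Rz(np.array((.77,-.64,0))*ps,(0,0,-1))
    	# insertion
        bb=min((ik(PP,M,v,[a,.5,1.8,c,1.4,d]) for a in(-.6,) for c in(0,) for d in(-2,0,2)),key=lambda r:r[1]); print('ins',ps,np.round(bb[0],2),bb[1])
E
```

```text
[-5.2000e-03  2.5240e-01  2.5000e-02  5.1210e-01  7.0000e-04  5.6580e-01
  3.4910e-01  1.5709e+00 -5.5000e-03] 3.8858951886131786e-05 [ 0.003  0.002 -0.003  0.    -0.     0.    -0.001 -0.001 -0.001  0.
 -0.     0.     0.    -0.002  0.002  0.     0.    -0.    -0.001  0.002
 -0.001 -0.     0.001  0.     0.001 -0.002  0.002  0.     0.    -0.   ]
1 grasp [-0.81  0.56  2.14  1.38  1.55 -2.55] 0.1578493211252593
1 pregrasp [-1.01  0.58  2.12  1.22  1.63 -2.55] 0.16970921882330223
1 press [-0.02  0.3   1.75 -0.    1.09 -0.88] 5.551115123125783e-14
ins 1 [-0.7   0.2   1.81 -0.    1.12 -0.01] 1.3877787807814457e-15
ins -1 [-0.87  0.15  1.91  0.34  1.03  2.55] 0.2568312199622502
-1 grasp [-0.82  0.62  2.17  1.46  1.61  0.34] 8.326672684688674e-16
-1 pregrasp [-1.02  0.64  2.14  1.28  1.68  0.35] 2.220446049250313e-15
-1 press [-0.02  0.3   1.75  0.    1.09  2.27] 1.6653345369377348e-15
ins 1 [-0.7   0.2   1.81 -0.    1.12 -0.01] 1.3877787807814457e-15
ins -1 [-0.87  0.15  1.91  0.34  1.03  2.55] 0.2568312199622502
```

```bash
python3 - <<'E'
from kin import *
v=np.load('v.npy'); d=np.load('w1.npz'); w={'intrinsics':d['K']}; T=d['T']
for n,px,z in (('slot+',(305.5,131.5),.115),('slot-',(291.5,257.5),.115),('efl a',(222,123),.1),('efl a2',(241,123),.05),('efl b',(213,249),.1),('efl mid',(300,194.5),.12)): print(n,np.round(onz(w,px,T,z),4))
a=onz(w,(305.5,131.5),T,.115);b=onz(w,(291.5,257.5),T,.115); print(np.linalg.norm(a-b),(a+b)/2,np.degrees(np.arctan2(*(a-b)[[1,0]])))
E1=onz(w,(222,123),T,.1);E2=onz(w,(213,249),T,.1)
def segd(p,a,b):
    t=np.clip((p-a)@(b-a)/((b-a)@(b-a)),0,1); return np.linalg.norm(p-a-t*(b-a))
u=np.array((.652,.758,0)); n=np.array((-.758,.652,0))
for off in(0,.02):
  E=np.array((.642,0,.13))-.135*u+off*n
  for ph in(49,40,32,25,18,10):
    z=np.array((np.cos(np.radians(ph)),np.sin(np.radians(ph)),0)); P=E+.033*z
    q,e=min((ik(P,Rz((0,0,-1),z),v,[a,.6,2.1,1.4,1.5,dd]) for a in(-.8,-.4) for dd in(0,.5)),key=lambda r:r[1])
    W=P-.349*z; M=ax(Z,q[0])@ax(Y,q[1]); el=ax(Z,q[0])@[0,.025,.252]+M@[0,0,.512]
    dm=min(segd(el+(W-el)*k,E1,E2) for k in np.linspace(0,1,30)); dt=min(segd(W+(P-W)*k,E1,E2) for k in np.linspace(0,.7,30))
    print(off,ph,np.round(q,2),round(e,4),'W',np.round(W,3),'clr forearm',round(dm,3),'tool',round(dt,3))
E
```

```text
slot+ [ 0.5157 -0.3263  0.115 ]
slot- [ 0.4182 -0.4262  0.115 ]
efl a [ 0.4499 -0.2657  0.1   ]
efl a2 [ 0.4588 -0.2742  0.05  ]
efl b [ 0.3486 -0.3661  0.1   ]
efl mid [ 0.4711 -0.3744  0.12  ]
0.13954681450366033 [ 0.46695451 -0.37626174  0.115     ] 45.70160588088696
0 49 [-0.83  0.62  2.17  1.46  1.61  0.34] 0.0 W [ 0.347 -0.341  0.13 ] clr forearm 0.036 tool 0.036
0 40 [-0.83  0.59  2.27  1.61  1.56  0.28] 0.0 W [ 0.312 -0.305  0.13 ] clr forearm 0.075 tool 0.066
0 32 [-0.82  0.56  2.36  1.76  1.53  0.22] 0.0 W [ 0.286 -0.27   0.13 ] clr forearm 0.116 tool 0.089
0 25 [-0.79  0.54  2.43  1.91  1.51  0.17] 0.0 W [ 0.268 -0.236  0.13 ] clr forearm 0.153 tool 0.108
0 18 [-0.74  0.52  2.49  2.08  1.51  0.11] 0.0 W [ 0.253 -0.2    0.13 ] clr forearm 0.187 tool 0.127
0 10 [-0.66  0.51  2.55  2.3   1.52  0.06] 0.0 W [ 0.243 -0.157  0.13 ] clr forearm 0.225 tool 0.146
0.02 49 [-0.83  0.61  2.22  1.46  1.61  0.32] 0.0 W [ 0.332 -0.328  0.13 ] clr forearm 0.049 tool 0.049
0.02 40 [-0.84  0.57  2.31  1.6   1.56  0.25] 0.0 W [ 0.297 -0.292  0.13 ] clr forearm 0.094 tool 0.084
0.02 32 [-0.83  0.55  2.4   1.75  1.53  0.19] 0.0 W [ 0.271 -0.257  0.13 ] clr forearm 0.136 tool 0.107
0.02 25 [-0.8   0.53  2.47  1.9   1.52  0.14] 0.0 W [ 0.252 -0.223  0.13 ] clr forearm 0.172 tool 0.126
0.02 18 [-0.75  0.51  2.53  2.08  1.52  0.09] 0.0 W [ 0.238 -0.187  0.13 ] clr forearm 0.207 tool 0.143
0.02 10 [-0.68  0.53  2.57  2.26  1.56  0.03] 0.0292 W [ 0.228 -0.144  0.13 ] clr forearm 0.245 tool 0.161
```

```bash
python3 - <<'E'
from h import *
Rd=Rz((1,.02,0),(0,0,-1))
plan((.658,.019,.22),Rd,10)
E
```

```text
10 rows [-0.09, -3.0, 0.44] [-0.0212, 0.0076, -0.0079]
```

{"op": "drive_tool", "data": {
  "rows": [
    [-0.09, -3, 0.44, -0.0212, 0.0076, -0.0079, 0.5],
    [-0.09, -3, 0.44, -0.0212, 0.0076, -0.0079, 0],
    [-0.09, -3, 0.44, -0.0212, 0.0076, -0.0079, 0],
    [-0.09, -3, 0.44, -0.0212, 0.0076, -0.0079, 0],
    [-0.09, -3, 0.44, -0.0212, 0.0076, -0.0079, 0]
  ]
}}

```text
time: 8.77
tool_pos: [0.6125, 0.1282, 0.1933]
tcp_rot: [-2.011, -2.135, -0.25]
wrist_force: [-0.3, 0.4, -0.1]
width: 0.298
grip_force: 0.0
```

{"op": "drive_tool", "data": {
  "rows": [
    [-0.09, -3, 0.44, -0.0212, 0.0076, -0.0079, 0],
    [-0.09, -3, 0.44, -0.0212, 0.0076, -0.0079, 0],
    [-0.09, -3, 0.44, -0.0212, 0.0076, -0.0079, 0],
    [-0.09, -3, 0.44, -0.0212, 0.0076, -0.0079, 0],
    [-0.09, -3, 0.44, -0.0212, 0.0076, -0.0079, 0],
    [0, 0, 0, 0, 0, 0, 0],
    [0, 0, 0, 0, 0, 0, 0]
  ]
}}

```text
time: 9.35
tool_pos: [0.6563, 0.0207, 0.2164]
tcp_rot: [-2.192, -2.241, 0.006]
wrist_force: [-0.4, 0.1, 0.3]
width: 0.002
grip_force: 0.0
```

```bash
python3 - <<'E'
from h import *
s=status.read_state(); print(s['time'],s['wrist_force'])
Rd=Rz((1,.02,0),(0,0,-1))
plan((.658,.019,.145),Rd,3)
E
```

```text
9.35 [-0.43062472  0.11642797  0.28055304]
3 rows [-0.14, -0.04, 0.04] [-0.0006, 0.0007, 0.0238]
```

{"op": "drive_tool", "data": {
  "rows": [
    [-0.14, 0, 0, -0.0006, 0.0007, 0.0238, 0],
    [-0.14, 0, 0, -0.0006, 0.0007, 0.0238, 0],
    [-0.14, 0, 0, -0.0006, 0.0007, 0.0238, 0],
    [0, 0, 0, 0, 0, 0, 0]
  ]
}}

```text
time: 9.68
tool_pos: [0.6532, 0.0192, 0.1391]
tcp_rot: [-2.19, -2.24, 0.009]
wrist_force: [-1.5, 0.5, -1.2]
width: -0.002
grip_force: 0.0
```

{"op": "drive_tool", "data": {
  "rows": [
    [0, 0, 0, 0, 0, 0.004, 0],
    [0, 0, 0, 0, 0, 0.004, 0],
    [0, 0, 0, 0, 0, 0, 0]
  ]
}}

```text
time: 9.93
tool_pos: [0.6593, 0.0182, 0.1395]
tcp_rot: [2.196, 2.244, 0.005]
wrist_force: [-0.2, -0.1, -0.1]
width: 0.002
grip_force: 0.0
```

{"op": "drive_tool", "data": {
  "rows": [
    [0, 0, 0, 0, 0, 0.002, 0],
    [0, 0, 0, 0, 0, 0, 0]
  ]
}}

```text
time: 10.1
tool_pos: [0.6598, 0.0179, 0.1383]
tcp_rot: [2.195, 2.243, 0.006]
wrist_force: [-0.7, -0.5, 0.4]
width: 0.002
grip_force: 0.0
```

{"op": "drive_tool", "data": {
  "rows": [
    [0, 0, 0, 0, 0, 0.002, 0],
    [0, 0, 0, 0, 0, 0, 0],
    [0, 0, 0, 0, 0, 0.002, 0],
    [0, 0, 0, 0, 0, 0, 0]
  ]
}}

```text
time: 10.43
tool_pos: [0.6589, 0.0177, 0.133]
tcp_rot: [2.196, 2.244, 0.004]
wrist_force: [-0.3, -0.4, -0.1]
width: 0.001
grip_force: 0.0
```

{"op": "drive_tool", "data": {
  "rows": [
    [0, 0, 0, 0, 0, 0.001, 0],
    [0, 0, 0, 0, 0, 0, 0]
  ]
}}

```text
time: 10.6
tool_pos: [0.6592, 0.0177, 0.1322]
tcp_rot: [2.196, 2.244, 0.004]
wrist_force: [0.5, 0.9, -1.2]
width: -0.002
grip_force: 0.0
```

{"op": "drive_tool", "data": {
  "rows": [
    [0, 0, 0, 0, 0, 0.001, 0],
    [0, 0, 0, 0, 0, 0, 0]
  ]
}}

```text
time: 10.77
tool_pos: [0.6593, 0.0177, 0.1321]
tcp_rot: [2.196, 2.243, 0.005]
wrist_force: [-1.8, -0.0, 4.1]
width: 0.002
grip_force: 2.3
```

{"op": "drive_tool", "data": {
  "rows": [
    [0, 0, 0, 0, 0, 0.0006, 0],
    [0, 0, 0, -0.0015, -0.0013, 0, 0],
    [0, 0, 0, -0.003, -0.0027, 0, 0],
    [0, 0, 0, -0.003, -0.0027, 0, 0]
  ]
}}

```text
time: 11.1
tool_pos: [0.654, 0.0104, 0.1321]
tcp_rot: [2.194, 2.242, 0.009]
wrist_force: [1.5, 1.6, 5.9]
width: 0.002
grip_force: 2.8
```

```bash
cat > blade.py <<'E'
from h import *
def look(*cams,zs=(('blade_top',.132),)):
    for c in cams:
        st=status.read_state(); w=read_camera(c); T=wfc(w,st)
        for k,z in zs:
            for m in masks_of(w,k)[:1]:
                cn=max(cv2.findContours(m['mask'].astype(np.uint8),0,2)[0],key=len)[:,0]
                W=np.array([onz(w,u,T,z)[:2] for u in cn]); u=np.array((.652,.758)); pr=W@u
                print(c,k,round(m['score'],2),np.round(cv2.minAreaRect((W*1000).astype(np.float32))[0:2],0).tolist(),'min along u',pr.min().round(4),'max',pr.max().round(4))
    return st
E
python3 -c "
from blade import *
st=look('top','side','wrist'); print(st['wrist_force'],st['tool_pos'])"
```

```text
top blade_top 0.78 [[610.0, 9.0], [121.0, 103.0]] min along u 0.3386 max 0.4798
side blade_top 0.92 [[635.0, -9.0], [156.0, 104.0]] min along u 0.3305 max 0.4859
wrist blade_top 0.83 [[638.0, -6.0], [149.0, 99.0]] min along u 0.3371 max 0.4857
[0.57968293 0.85726662 6.6225193 ] [0.65349702 0.00979186 0.13205733]
```

The blade follows the finger (moved 8–9 mm at 6.6 N). Continue.

{"op": "drive_tool", "data": {
  "rows": [
    [0, 0, 0, -0.0037, -0.0033, 0, 0],
    [0, 0, 0, -0.0037, -0.0033, 0, 0],
    [0, 0, 0, -0.0037, -0.0033, 0, 0],
    [0, 0, 0, -0.0037, -0.0033, 0, 0],
    [0, 0, 0, -0.0037, -0.0033, 0, 0]
  ]
}}

```text
time: 11.82
tool_pos: [0.6378, -0.0087, 0.1321]
tcp_rot: [2.194, 2.242, 0.009]
wrist_force: [1.1, 1.4, 7.2]
width: 0.006
grip_force: 2.9
```

```bash
python3 -c "
from blade import *
st=look('side','wrist'); print(st['wrist_force'],st['tool_pos'])"
```

```text
side blade_top 0.62 [[620.0, -27.0], [155.0, 105.0]] min along u 0.3074 max 0.4621
wrist blade_top 0.71 [[622.0, -25.0], [149.0, 99.0]] min along u 0.3125 max 0.4612
[-0.16176689 -0.35077082  7.09468763] [ 0.63728624 -0.0093987   0.13207868]
```

{"op": "drive_tool", "data": {
  "rows": [
    [0, 0, 0, -0.0037, -0.0033, 0, 0],
    [0, 0, 0, -0.0037, -0.0033, 0, 0],
    [0, 0, 0, -0.0037, -0.0033, 0, 0],
    [0, 0, 0, -0.0037, -0.0033, 0, 0],
    [0, 0, 0, -0.0037, -0.0033, 0, 0],
    [0, 0, 0, -0.0037, -0.0033, 0, 0],
    [0, 0, 0, 0, 0, 0, 0]
  ]
}}

```text
time: 12.6
tool_pos: [0.618, -0.032, 0.1321]
tcp_rot: [2.195, 2.241, 0.007]
wrist_force: [-0.1, -0.0, 7.2]
width: 0.0
grip_force: 3.4
```

```bash
python3 -c "
from blade import *
st=look('side','wrist'); print(st['wrist_force'],st['tool_pos'])"
```

```text
side blade_top 0.83 [[602.0, -50.0], [153.0, 102.0]] min along u 0.2781 max 0.4316
wrist blade_top 0.81 [[604.0, -47.0], [149.0, 99.0]] min along u 0.2833 max 0.4324
[-0.78477793 -0.75447759  7.08594283] [ 0.61802546 -0.03203528  0.13203779]
```

Overhang is now about 48–50 mm. Lift off and re-measure.

{"op": "drive_tool", "data": {
  "rows": [
    [0, 0, 0, 0, 0, -0.01, 0],
    [0, 0, 0, 0, 0, -0.03, 0],
    [0, 0, 0, 0, 0, -0.04, 0],
    [0, 0, 0, 0, 0, -0.04, 0],
    [0, 0, 0, 0, 0, 0, 0.3],
    [0, 0, 0, 0, 0, 0, 0.5]
  ]
}}

```text
time: 13.3
tool_pos: [0.6187, -0.0318, 0.2547]
tcp_rot: [2.192, 2.24, 0.011]
wrist_force: [-0.1, 0.3, -0.2]
width: 0.272
grip_force: 0.0
```

```bash
python3 - <<'E'
from blade import *
from kin import *
st=look('top','side','wrist',zs=(('blade_top',.132),('blade_mid',.128))); v=np.load('v.npy'); print(st['time'],np.round(st['q'],3),st['tool_pos'])
q0=st['q']
C=np.array((.603,-.0475,.130)); u=np.array((.65,.76,0)); E=C-.075*u
for nm,back,up in (('grasp',0,0),('pre',.10,0),('prehigh',.10,.08)):
    z=np.array((np.cos(np.radians(32)),np.sin(np.radians(32)),0)); P=E+(.033-back)*z+[0,0,up]; M=Rz((0,0,-1),z)
    q,e=ik(P,M,v,[-.9,.6,2.3,1.7,1.5,.2]); print(nm,np.round(P,3),np.round(q,2),e)
    if nm=='prehigh':
        a,t=plan(P,M,20)
        p=np.array(st['tool_pos']);Rm=R.from_rotvec(st['tcp_rot']).as_matrix();qq=np.array(q0)
        for k in range(20):
            p=p+Rm@t; Rm=Rm@R.from_rotvec(a).as_matrix(); qn,e=ik(p,Rm,v,qq)
            if k%3==1 or e>.001: print(k,np.round(p,3),'wrist',np.round(p-.349*Rm[:,2],3),np.round(qn,2),'dq',np.abs(qn-qq).max().round(3),round(e,4))
            qq=qn
E
```

```text
top blade_top 0.93 [[598.0, -54.0], [134.0, 101.0]] min along u 0.2828 max 0.4159
top blade_mid 0.59 [[467.0, 390.0], [183.0, 268.0]] min along u 0.5012 max 0.7421
side blade_top 0.59 [[601.0, -49.0], [158.0, 104.0]] min along u 0.2752 max 0.4334
side blade_mid 0.92 [[650.0, 2.0], [146.0, 100.0]] min along u 0.3537 max 0.4987
wrist blade_top 0.39 [[665.0, 17.0], [219.0, 152.0]] min along u 0.3353 max 0.556
wrist blade_mid 0.76 [[674.0, 32.0], [67.0, 100.0]] min along u 0.4313 max 0.4979
13.6 [-9.200e-02  1.440e-01  1.715e+00  1.000e-03  1.283e+00 -1.130e-01] [ 0.61545003 -0.03134088  0.24804282]
grasp [ 0.582 -0.087  0.13 ] [-0.82  0.56  2.36  1.76  1.53  0.22] 1.1102230246251565e-15
pre [ 0.497 -0.14   0.13 ] [-1.08  0.55  2.38  1.5   1.59  0.21] 6.98668790834126e-10
prehigh [ 0.497 -0.14   0.21 ] [-1.08  0.33  2.41  1.51  1.6   0.4 ] 5.551115123125783e-16
20 rows [1.51, 5.49, 5.5] [-0.0099, 0.0016, -0.0045]
1 [ 0.618 -0.052  0.256] wrist [ 0.632 -0.119  0.598] [-0.23  0.19  1.66  0.19  1.38 -0.1 ] dq 0.09 0.0
4 [ 0.615 -0.084  0.26 ] wrist [ 0.623 -0.249  0.568] [-0.42  0.26  1.63  0.44  1.5  -0.04] dq 0.082 0.0
7 [ 0.603 -0.114  0.256] wrist [ 0.576 -0.357  0.505] [-0.59  0.32  1.67  0.67  1.57  0.05] dq 0.075 0.0
10 [ 0.583 -0.138  0.245] wrist [ 0.496 -0.425  0.423] [-0.75  0.36  1.79  0.89  1.61  0.14] dq 0.07 0.0
13 [ 0.556 -0.151  0.232] wrist [ 0.397 -0.443  0.336] [-0.88  0.37  1.96  1.09  1.63  0.23] dq 0.067 0.0
16 [ 0.526 -0.151  0.218] wrist [ 0.293 -0.407  0.26 ] [-1.    0.37  2.17  1.29  1.62  0.31] dq 0.075 0.0
19 [ 0.497 -0.14   0.209] wrist [ 0.201 -0.325  0.21 ] [-1.08  0.33  2.41  1.5   1.6   0.4 ] dq 0.083 0.0
```

{"op": "drive_tool", "data": {
  "rows": [
    [1.51, 5.49, 5.5, -0.0099, 0.0016, -0.0045, 0.5],
    [1.51, 5.49, 5.5, -0.0099, 0.0016, -0.0045, 0.5],
    [1.51, 5.49, 5.5, -0.0099, 0.0016, -0.0045, 0.5],
    [1.51, 5.49, 5.5, -0.0099, 0.0016, -0.0045, 0.5],
    [1.51, 5.49, 5.5, -0.0099, 0.0016, -0.0045, 0.5],
    [1.51, 5.49, 5.5, -0.0099, 0.0016, -0.0045, 0.5],
    [1.51, 5.49, 5.5, -0.0099, 0.0016, -0.0045, 0.5]
  ]
}}

```text
time: 14.33
tool_pos: [0.6123, -0.1062, 0.2633]
tcp_rot: [-2.278, -1.187, -0.407]
wrist_force: [0.4, -0.5, -0.8]
width: 0.497
grip_force: 0.0
```

{"op": "drive_tool", "data": {
  "rows": [
    [1.51, 5.49, 5.5, -0.0099, 0.0016, -0.0045, 0.5],
    [1.51, 5.49, 5.5, -0.0099, 0.0016, -0.0045, 0.5],
    [1.51, 5.49, 5.5, -0.0099, 0.0016, -0.0045, 0.5],
    [1.51, 5.49, 5.5, -0.0099, 0.0016, -0.0045, 0.5],
    [1.51, 5.49, 5.5, -0.0099, 0.0016, -0.0045, 0.5],
    [1.51, 5.49, 5.5, -0.0099, 0.0016, -0.0045, 0.5]
  ]
}}

```text
time: 14.83
tool_pos: [0.5732, -0.1549, 0.2435]
tcp_rot: [-2.072, -0.336, -0.63]
wrist_force: [-1.3, -0.5, -0.5]
width: 0.499
grip_force: 0.0
```

{"op": "drive_tool", "data": {
  "rows": [
    [1.51, 5.49, 5.5, -0.0099, 0.0016, -0.0045, 0.5],
    [1.51, 5.49, 5.5, -0.0099, 0.0016, -0.0045, 0.5],
    [1.51, 5.49, 5.5, -0.0099, 0.0016, -0.0045, 0.5],
    [1.51, 5.49, 5.5, -0.0099, 0.0016, -0.0045, 0.5],
    [1.51, 5.49, 5.5, -0.0099, 0.0016, -0.0045, 0.5],
    [1.51, 5.49, 5.5, -0.0099, 0.0016, -0.0045, 0.5],
    [1.51, 5.49, 5.5, -0.0099, 0.0016, -0.0045, 0.5],
    [0, 0, 0, 0, 0, 0, 0.5]
  ]
}}

```text
time: 15.5
tool_pos: [0.5012, -0.1562, 0.2099]
tcp_rot: [-1.596, 0.557, -0.762]
wrist_force: [0.5, 1.3, -0.4]
width: 0.497
grip_force: 0.0
```

```bash
python3 - <<'E'
from blade import *
st=look('top','side'); print(st['time'],np.round(st['q'],3),st['tool_pos'],st['tcp_rot'])
C=np.array((.603,-.0475,.130)); u=np.array((.65,.76,0)); E=C-.075*u
z=np.array((np.cos(np.radians(32)),np.sin(np.radians(32)),0)); P=E+(.033-.1)*z; M=Rz((0,0,-1),z)
s=status.read_state(); print('z axis',R.from_rotvec(s['tcp_rot']).as_matrix()[:,2],'y',R.from_rotvec(s['tcp_rot']).as_matrix()[:,1])
plan(P,M,4)
E
```

```text
top blade_top 0.58 [[604.0, -48.0], [152.0, 102.0]] min along u 0.2813 max 0.4333
side blade_top 0.94 [[601.0, -49.0], [156.0, 100.0]] min along u 0.2777 max 0.4324
15.6 [-1.063  0.371  2.256  1.341  1.624  0.323] [ 0.50442894 -0.15995534  0.21255765] [-1.60269827  0.54738544 -0.76952408]
z axis [ 0.73958681  0.66978296 -0.0663486 ] y [ 0.07365198 -0.17852296 -0.98117528]
4 rows [0.71, 2.62, 2.69] [-0.0079, 0.0201, 0.0025]
```

{"op": "drive_tool", "data": {
  "rows": [
    [0.71, 2.62, 2.69, -0.0079, 0.0201, 0.0025, 0.5],
    [0.71, 2.62, 2.69, -0.0079, 0.0201, 0.0025, 0.5],
    [0.71, 2.62, 2.69, -0.0079, 0.0201, 0.0025, 0.5],
    [0.71, 2.62, 2.69, -0.0079, 0.0201, 0.0025, 0.5],
    [0, 0, 0, 0, 0, 0, 0.5],
    [0, 0, 0, 0, 0, 0, 0.5],
    [0, 0, 0, 0, 0, 0, 0.5]
  ]
}}

```text
time: 16.28
tool_pos: [0.498, -0.1404, 0.1309]
tcp_rot: [-1.424, 0.786, -0.79]
wrist_force: [0.4, -0.1, -0.4]
width: 0.502
grip_force: 0.0
```

```bash
python3 - <<'E'
from blade import *
C=np.array((.6035,-.048,.130)); u=np.array((.65,.76,0)); E=C-.075*u
z=np.array((np.cos(np.radians(32)),np.sin(np.radians(32)),0)); M=Rz((0,0,-1),z)
s=status.read_state(); m=R.from_rotvec(s['tcp_rot']).as_matrix(); print(s['time'],s['tool_pos'],'z axis',m[:,2],'y',m[:,1],np.abs(s['joint_vel']).max())
plan(E+(.033-.07)*z,M,2); plan(E+.033*z,M,6)
E
```

```text
16.2833 [ 0.49800414 -0.14035748  0.13088817] z axis [8.47561065e-01 5.30697588e-01 5.57311938e-04] y [ 0.0015342  -0.00140008 -0.99999784] 0.023049917010928813
2 rows [-0.02, 0.03, 0.06] [0.0001, 0.0005, 0.0149]
6 rows [-0.01, 0.01, 0.02] [0.0, 0.0002, 0.0166]
```

{"op": "drive_tool", "data": {
  "rows": [
    [0, 0, 0, 0, 0.0002, 0.0166, 0.5],
    [0, 0, 0, 0, 0.0001, 0.0166, 0.5],
    [0, 0, 0, 0, 0.0001, 0.0166, 0.5],
    [0, 0, 0, 0, 0.0001, 0.0166, 0.5],
    [0, 0, 0, 0, 0.0001, 0.0166, 0.5],
    [0, 0, 0, 0, 0.0001, 0.0166, 0.5],
    [0, 0, 0, 0, 0, 0, 0.4],
    [0, 0, 0, 0, 0, 0, 0.4]
  ],
  "force": 25
}}

```text
time: 16.95
tool_pos: [0.5828, -0.0863, 0.1313]
tcp_rot: [-1.424, 0.784, -0.79]
wrist_force: [-1.0, 0.7, -0.4]
width: 0.401
grip_force: 0.0
```

{"op": "drive_tool", "data": {
  "rows": [
    [0, 0, 0, 0, 0, 0, 0],
    [0, 0, 0, 0, 0, 0, 0],
    [0, 0, 0, 0, 0, 0, 0],
    [0, 0, 0, 0, 0, 0, 0],
    [0, 0, 0, 0, 0, 0, 0]
  ]
}}

```text
time: 17.37
tool_pos: [0.5812, -0.0867, 0.1298]
tcp_rot: [-1.42, 0.791, -0.789]
wrist_force: [-0.2, -0.8, 3.3]
width: 0.045
grip_force: 29.1
```

```bash
python3 - <<'E'
from blade import *
st=look('top','side','wrist'); print({k:np.round(v,3) for k,v in st.items()})
E
```

```text
top blade_top 0.71 [[605.0, -48.0], [150.0, 101.0]] min along u 0.2826 max 0.4329
side blade_top 0.79 [[602.0, -49.0], [155.0, 101.0]] min along u 0.2786 max 0.4324
wrist blade_top 0.68 [[306.0, -681.0], [2268.0, 376.0]] min along u -1.3128 max 0.7307
{'time': np.float64(17.567), 'q': array([-0.82 ,  0.569,  2.362,  1.76 ,  1.532,  0.209]), 'joint_vel': array([ 0.002,  0.   , -0.   ,  0.   , -0.001,  0.002]), 'joint_torque': array([ 9.8400e-01, -3.7246e+01, -7.7200e+00,  3.8600e-01,  3.6450e+00,
        3.1000e-02]), 'tool_pos': array([ 0.581, -0.087,  0.13 ]), 'tcp_rot': array([-1.42 ,  0.791, -0.788]), 'wrist_force': array([-1.38 , -1.614,  4.653]), 'torque': array([ 0.215, -0.401, -0.212]), 'grip_force': np.float64(29.159), 'width': np.float64(0.041)}
```

Blade is pinched (4 mm, 29 N) at the overhang. Before moving, check the slot estimate by overlaying its model on all three views.

```bash
python3 - <<'E'
from h import *
d=np.load('w1.npz'); w={'intrinsics':d['K'],'color':d['img']}
t=read_camera('top'); s=read_camera('side')
S=np.array((.467,-.3763,0)); a=np.radians(45.7); wy=np.array((np.cos(a),np.sin(a),0)); wx=np.array((np.sin(a),-np.cos(a),0))
L=[((-.010,-.054,.126),(-.010,.054,.126),(255,0,0)),((.010,-.054,.126),(.010,.054,.126),(255,0,0)),((0,-.069,.115),(0,.069,.115),(0,255,0)),((-.005,-.054,.115),(-.005,-.054,.03),(0,0,255)),((-.005,-.054,.115),(.005,-.054,.115),(0,0,255)),((-.005,.054,.115),(.005,.054,.115),(0,0,255))]
out=[]
for p,T,x,y,W,H,k in((w,d['T'],240,110,100,150,4),(t,wfc(t),450,230,80,60,5),(s,wfc(s),240,375,100,75,4)):
    im=cv2.resize(p['color'][y:y+H,x:x+W],None,fx=k,fy=k,interpolation=2)
    for A,B,c in L:
        q=[(proj(p,S+wx*v[0]+wy*v[1]+np.array((0,0,v[2])),T)[0]-[x,y]+.5)*k for v in(A,B)]
        cv2.line(im,*[tuple(int(v) for v in z) for z in q],c,1)
    out.append(im)
m=np.hstack([out[0],np.vstack(out[1:])]); print(m.shape); cv2.imwrite('pics/m4.png',m[:,:,::-1])
E
```

```text
(600, 800, 3)
```

View pics/m4.png

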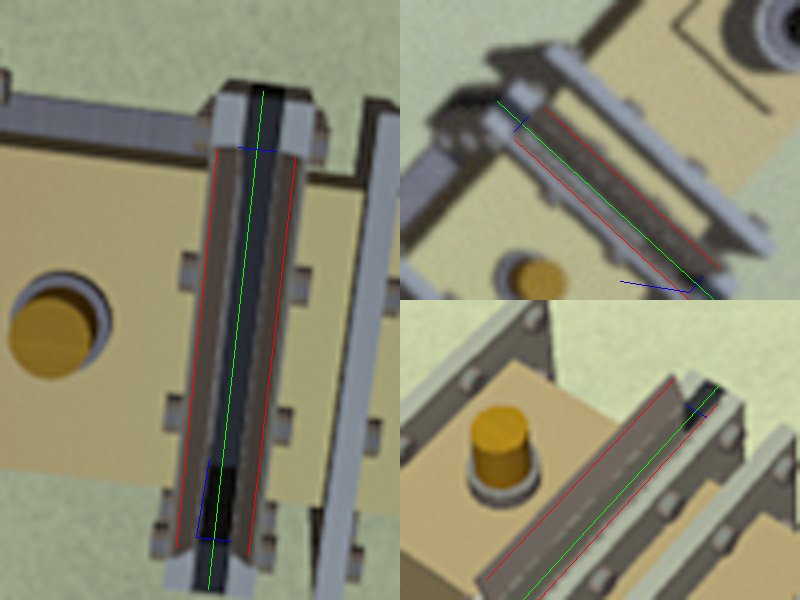

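Overlay matches the lips and slot within about 1 px in all three views, so the slot's centre is (0.467, -0.376) and its y direction 45.7°. Plan the lift and the swing.

```bash
cat > ins.py <<'E'
from kin import *
v=np.load('v.npy')
a=np.radians(45.7); wy=np.array((np.cos(a),np.sin(a),0)); wx=np.array((np.sin(a),-np.cos(a),0)); S=np.array((.467,-.3763,0))
M0=Rz((0,0,-1),(np.cos(np.radians(32)),np.sin(np.radians(32)),0)); th=np.radians(49.5); u=np.array((np.cos(th),np.sin(th),0))
B0=np.c_[u,np.cross((0,0,1),u),(0,0,1)]; TB=M0.T@B0   # blade axes in tool
c=np.array((-.0209,0,.0402))                        # blade centre in tool
Bt=np.c_[(0,0,-1),np.cross(-wx,(0,0,-1)),-wx]; Mt=Bt@TB.T
def goal(z,dx=0,dy=0): return S+wx*dx+wy*dy+[0,0,z]-Mt@c
def corners(p,M):
    return np.array([p+M@(c+TB@np.array((sx*.075,sy*.05,0))) for sx in(-1,1) for sy in(-1,1)])
E
python3 - <<'E'
from ins import *
s=status.read_state(); p=np.array(s['tool_pos'])+[0,0,.19]; q=np.array(s['q'])
for k in range(5): q,e=ik(np.array(s['tool_pos'])+[0,0,.038*(k+1)],M0,v,q); print('lift',np.round(q,2),e)
print('goal',np.round(goal(.25),4)); n=22
A,t=plan(goal(.25),Mt,n,p,M0); m=M0
for k in range(n):
    p=p+m@t; m=m@R.from_rotvec(A).as_matrix(); qn,e=ik(p,m,v,q); 
    if k%3==0 or k==n-1: print(k,np.round(p,3),'W',np.round(p-.349*m[:,2],3),np.round(qn,2),np.abs(qn-q).max().round(3),round(e,4),'low',corners(p,m)[:,2].min().round(3))
    q=qn
for z in(.2,.15,.105): qn,e=ik(goal(z),Mt,v,q); print(z,np.round(qn,2),round(e,4)); 
print('z tool',Mt[:,2])
E
```

```text
lift [-0.82  0.46  2.38  1.75  1.51  0.3 ] 1.1102230246251565e-15
lift [-0.82  0.35  2.39  1.75  1.5   0.39] 2.220446049250313e-15
lift [-0.82  0.26  2.4   1.74  1.48  0.48] 2.220446049250313e-15
lift [-0.82  0.16  2.39  1.73  1.47  0.58] 1.1102230246251565e-15
lift [-0.82  0.07  2.38  1.72  1.45  0.67] 1.1102230246251565e-15
goal [ 0.4725 -0.3707  0.2946]
22 rows [-2.17, -3.02, -3.85] [-0.002, 0.0105, -0.0125]
0 [ 0.57  -0.091  0.309] W [ 0.284 -0.291  0.323] [-0.86  0.09  2.36  1.62  1.47  0.63] 0.095 0.0 low 0.299
3 [ 0.537 -0.114  0.281] W [ 0.285 -0.348  0.342] [-0.94  0.13  2.26  1.36  1.52  0.49] 0.082 0.0 low 0.241
6 [ 0.509 -0.148  0.258] W [ 0.295 -0.398  0.374] [-0.98  0.15  2.16  1.14  1.54  0.37] 0.072 0.0 low 0.191
9 [ 0.487 -0.19   0.244] W [ 0.311 -0.438  0.416] [-1.    0.17  2.05  0.94  1.54  0.25] 0.063 0.0 low 0.153
12 [ 0.472 -0.237  0.241] W [ 0.332 -0.464  0.466] [-0.99  0.17  1.94  0.77  1.52  0.14] 0.057 0.0 low 0.131
15 [ 0.465 -0.285  0.248] W [ 0.356 -0.474  0.52 ] [-0.97  0.15  1.85  0.6   1.49  0.03] 0.052 0.0 low 0.127
18 [ 0.466 -0.331  0.266] W [ 0.379 -0.468  0.575] [-0.93  0.13  1.77  0.45  1.44 -0.08] 0.049 0.0 low 0.142
21 [ 0.472 -0.371  0.295] W [ 0.399 -0.446  0.627] [-0.88  0.09  1.72  0.31  1.38 -0.18] 0.047 0.0 low 0.175
0.2 [-0.88  0.12  1.78  0.32  1.29 -0.2 ] 0.0
0.15 [-0.88  0.16  1.83  0.33  1.21 -0.23] 0.0
0.105 [-0.88  0.2   1.87  0.34  1.13 -0.26] 0.0
z tool [ 0.21001753  0.21521296 -0.95371695]
```

{"op": "drive_tool", "data": {
  "rows": [
    [0, 0, 0, 0, 0, 0, 0],
    [0, 0, 0, 0, -0.005, 0, 0],
    [0, 0, 0, 0, -0.015, 0, 0],
    [0, 0, 0, 0, -0.03, 0, 0],
    [0, 0, 0, 0, -0.035, 0, 0],
    [0, 0, 0, 0, -0.035, 0, 0],
    [0, 0, 0, 0, -0.035, 0, 0],
    [0, 0, 0, 0, -0.035, 0, 0]
  ],
  "force": 45
}}

```text
time: 18.43
tool_pos: [0.5808, -0.0853, 0.318]
tcp_rot: [-1.424, 0.796, -0.783]
wrist_force: [0.4, -0.4, -1.4]
width: 0.039
grip_force: 48.6
```

```bash
python3 - <<'E'
from ins import *
s=status.read_state(); print(s['tool_pos'],s['tcp_rot'],s['width'],s['grip_force'],s['wrist_force'])
p=np.array(s['tool_pos']); m=R.from_rotvec(s['tcp_rot']).as_matrix(); n=20
A,t=plan(goal(.32),Mt,n); q=np.array(s['q'])
for k in range(n):
    p=p+m@t; m=m@R.from_rotvec(A).as_matrix(); q,e=ik(p,m,v,q)
    if k%4==0: print(k,np.round(p,3),round(e,4),'low',corners(p,m)[:,2].min().round(3))
E
```

```text
[ 0.5807563  -0.08533944  0.31804296] [-1.42419639  0.79551864 -0.78324093] 0.03940848372212458 48.57453167438507 [ 0.35144593 -0.36475192 -1.42480881]
20 rows [-2.39, -3.31, -4.26] [0.0002, 0.0088, -0.0158]
0 [ 0.567 -0.094  0.309] 0.0 low 0.299
4 [ 0.521 -0.141  0.283] 0.0 low 0.229
8 [ 0.487 -0.205  0.275] 0.0 low 0.184
12 [ 0.469 -0.273  0.289] 0.0 low 0.173
16 [ 0.467 -0.335  0.325] 0.0 low 0.2
```

{"op": "drive_tool", "data": {
  "rows": [
    [-2.39, -3.31, -4.26, 0.0002, 0.0088, -0.0158, 0],
    [-2.39, -3.31, -4.26, 0.0002, 0.0088, -0.0158, 0],
    [-2.39, -3.31, -4.26, 0.0002, 0.0088, -0.0158, 0],
    [-2.39, -3.31, -4.26, 0.0002, 0.0088, -0.0158, 0],
    [-2.39, -3.31, -4.26, 0.0002, 0.0088, -0.0158, 0],
    [-2.39, -3.31, -4.26, 0.0002, 0.0088, -0.0158, 0],
    [-2.39, -3.31, -4.26, 0.0002, 0.0088, -0.0158, 0]
  ]
}}

```text
time: 19.02
tool_pos: [0.5013, -0.1732, 0.274]
tcp_rot: [-2.018, 0.222, -0.745]
wrist_force: [0.6, -0.6, -1.4]
width: 0.036
grip_force: 48.5
```

{"op": "drive_tool", "data": {
  "rows": [
    [-2.39, -3.31, -4.26, 0.0002, 0.0088, -0.0158, 0],
    [-2.39, -3.31, -4.26, 0.0002, 0.0088, -0.0158, 0],
    [-2.39, -3.31, -4.26, 0.0002, 0.0088, -0.0158, 0],
    [-2.39, -3.31, -4.26, 0.0002, 0.0088, -0.0158, 0],
    [-2.39, -3.31, -4.26, 0.0002, 0.0088, -0.0158, 0],
    [-2.39, -3.31, -4.26, 0.0002, 0.0088, -0.0158, 0],
    [-2.39, -3.31, -4.26, 0.0002, 0.0088, -0.0158, 0]
  ]
}}

```text
time: 19.6
tool_pos: [0.4668, -0.2914, 0.2944]
tcp_rot: [-2.492, -0.473, -0.62]
wrist_force: [0.3, 0.9, -2.5]
width: 0.037
grip_force: 48.4
```

{"op": "drive_tool", "data": {
  "rows": [
    [-2.39, -3.31, -4.26, 0.0002, 0.0088, -0.0158, 0],
    [-2.39, -3.31, -4.26, 0.0002, 0.0088, -0.0158, 0],
    [-2.39, -3.31, -4.26, 0.0002, 0.0088, -0.0158, 0],
    [-2.39, -3.31, -4.26, 0.0002, 0.0088, -0.0158, 0],
    [-2.39, -3.31, -4.26, 0.0002, 0.0088, -0.0158, 0],
    [-2.39, -3.31, -4.26, 0.0002, 0.0088, -0.0158, 0],
    [0, 0, 0, 0, 0, 0, 0],
    [0, 0, 0, 0, 0, 0, 0]
  ]
}}

```text
time: 20.27
tool_pos: [0.4725, -0.3714, 0.3655]
tcp_rot: [-2.76, -1.164, -0.433]
wrist_force: [-0.3, 0.2, -2.0]
width: 0.033
grip_force: 48.3
```

```bash
python3 - <<'E'
from ins import *
s=status.read_state(); m=R.from_rotvec(s['tcp_rot']).as_matrix(); p=np.array(s['tool_pos']); print(s['time'],p,s['width'],s['grip_force'])
print('rot err deg',np.degrees(R.from_matrix(m.T@Mt).as_rotvec()).round(2)); plan(goal(.24),Mt,5)
C=corners(p,m); print(np.round(C,3))
# compare predicted blade silhouette with masks
for cam in('side','top','wrist'):
    w=read_camera(cam); T=wfc(w,s); pr=proj(w,C,T); r=masks_of(w,'blade_top')[:2]
    print(cam,'pred',np.round(pr,1).tolist())
    for x in r:
        cn=max(cv2.findContours(x['mask'].astype(np.uint8),0,2)[0],key=len); ap=cv2.approxPolyDP(cn,4,True)[:,0]; print(round(x['score'],2),np.round(x['bbox']),ap.tolist()[:8])
    np.save('im_%s.npy'%cam,w['color']); save(w,'h_%s.png'%cam)
E
```

```text
20.2667 [ 0.47249149 -0.37143414  0.36550587] 0.03265003223358825 48.34780812263489
rot err deg [ 0.25 -0.21  0.07]
5 rows [0.05, -0.04, 0.01] [-0.0048, -0.0002, 0.0154]
[[ 0.502 -0.341  0.396]
 [ 0.432 -0.413  0.396]
 [ 0.503 -0.341  0.246]
 [ 0.433 -0.413  0.246]]
side pred [[306.9, 256.6], [252.8, 300.8], [310.5, 342.8], [263.0, 389.4]]
0.79 [250. 272. 311. 388.] [[307, 275], [285, 301], [272, 283], [251, 299], [261, 388], [309, 342]]
0.24 [214. 380. 413. 480.] [[212, 427], [219, 466], [228, 466], [243, 479], [412, 479], [342, 436], [336, 407], [326, 413]]
top pred [[530.3, 255.1], [574.4, 295.4], [496.9, 254.9], [533.9, 288.8]]
0.82 [497. 256. 559. 293.] [[497, 256], [525, 285], [542, 290], [534, 272], [547, 271], [530, 255]]
wrist pred [[316.9, 194.2], [316.8, 527.6], [315.2, 220.2], [315.1, 372.7]]
0.72 [308. 201. 321. 451.] [[309, 198], [307, 447], [316, 450], [319, 199]]
```

Predicted and seen blade outlines agree within about 2 px. Lower to just above the lips, then a close look.

```bash
python3 - <<'E'
from ins import *
plan(goal(.214),Mt,6)
E
```

```text
6 rows [0.01, -0.04, -0.01] [-0.0051, -0.0, 0.0167]
```

{"op": "drive_tool", "data": {
  "rows": [
    [0, -0.04, 0, -0.0051, 0, 0.0167, 0],
    [0, -0.04, 0, -0.0051, 0, 0.0167, 0],
    [0, -0.04, 0, -0.0051, 0, 0.0167, 0],
    [0, -0.04, 0, -0.0051, 0, 0.0167, 0],
    [0, -0.04, 0, -0.0051, 0, 0.0167, 0],
    [0, -0.04, 0, -0.0051, 0, 0.0167, 0],
    [0, 0, 0, 0, 0, 0, 0],
    [0, 0, 0, 0, 0, 0, 0]
  ]
}}

```text
time: 21.23
tool_pos: [0.4725, -0.3708, 0.2587]
tcp_rot: [-2.758, -1.162, -0.425]
wrist_force: [-0.8, -0.1, -2.0]
width: 0.039
grip_force: 48.4
```

```bash
python3 - <<'E'
from ins import *
s=status.read_state(); m=R.from_rotvec(s['tcp_rot']).as_matrix(); p=np.array(s['tool_pos']); print(s['time'],p,np.degrees(R.from_matrix(m.T@Mt).as_rotvec()).round(2),s['wrist_force'])
C=corners(p,m); print(np.round(C,4)); g=(C[2]+C[3])/2-S; print('bottom mid in slot frame',g@wx,g@wy,C[2:,2])
out=[]
L=[((-.010,-.054,.126),(-.010,.054,.126)),((.010,-.054,.126),(.010,.054,.126))]
for cam,x,y,W,H,k in(('wrist',260,150,100,150,4),('side',240,340,100,75,4),('top',450,225,80,60,5)):
    w=read_camera(cam); T=wfc(w,s); im=cv2.resize(w['color'][y:y+H,x:x+W],None,fx=k,fy=k,interpolation=2)
    for A,B in L:
        q=[(proj(w,S+wx*e[0]+wy*e[1]+np.array((0,0,e[2])),T)[0]-[x,y]+.5)*k for e in(A,B)]
        cv2.line(im,*[tuple(int(f) for f in z) for z in q],(255,0,0),1)
    q=(proj(w,C,T)-[x,y]+.5)*k; cv2.polylines(im,[q[[0,1,3,2]].astype(np.int32)],True,(0,255,0),1)
    print(cam,np.round(proj(w,C,T),1).tolist()); out.append(im)
    for x_ in masks_of(w,'blade_top')[:1]:
        cn=max(cv2.findContours(x_['mask'].astype(np.uint8),0,2)[0],key=len); print(cv2.approxPolyDP(cn,3,True)[:,0].tolist()[:9])
cv2.imwrite('pics/m5.png',np.hstack([out[0],np.vstack(out[1:])])[:,:,::-1])
E
```

```text
21.2333 [ 0.47248851 -0.3708033   0.25872382] [-0.   -0.01 -0.01] [-0.77719747 -0.12532455 -2.03445755]
[[ 0.5019 -0.3406  0.2891]
 [ 0.4321 -0.4122  0.2891]
 [ 0.5019 -0.3406  0.1391]
 [ 0.4321 -0.4122  0.1391]]
bottom mid in slot frame 7.448996465509021e-05 -6.0712109401075205e-05 [0.13910542 0.13909172]
wrist [[316.9, 194.3], [316.8, 527.7], [315.2, 220.2], [315.1, 372.7]]
[[310, 196], [306, 200], [307, 448], [317, 450], [321, 446], [320, 199]]
side [[309.2, 319.7], [259.9, 365.5], [311.7, 393.5], [267.9, 440.4]]
[[309, 346], [291, 361], [276, 347], [259, 364], [268, 438], [312, 393]]
top [[505.0, 255.2], [543.9, 290.7], [478.7, 255.4], [511.8, 285.9]]
[[480, 255], [517, 286], [519, 279], [512, 269], [524, 270], [508, 254]]
```

View pics/m5.png

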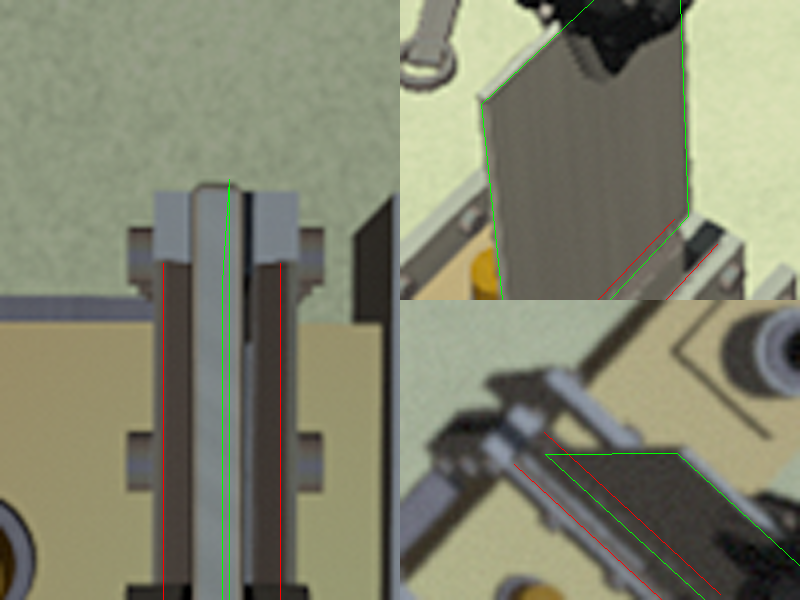

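The picture shows the blade edge at crop x≈217 between the lips centred at 225, so it sits about 1 mm toward -x but well inside the mouth; the side view's corners match. Shift 1 mm and descend.

{"op": "drive_tool", "data": {
  "rows": [
    [0, 0, 0, 0, 0.001, 0, 0],
    [0, 0, 0, -0.0029, 0, 0.0096, 0],
    [0, 0, 0, -0.0029, 0, 0.0096, 0],
    [0, 0, 0, -0.0029, 0, 0.0096, 0]
  ]
}}

```text
time: 21.87
tool_pos: [0.4742, -0.3719, 0.2293]
tcp_rot: [-2.761, -1.165, -0.426]
wrist_force: [1.1, -0.2, -1.8]
width: 0.037
grip_force: 48.4
```

{"op": "drive_tool", "data": {
  "rows": [
    [0, 0, 0, -0.0029, 0, 0.0096, 0],
    [0, 0, 0, -0.0015, 0, 0.0048, 0],
    [0, 0, 0, 0, 0, 0, 0]
  ]
}}

```text
time: 22.12
tool_pos: [0.4735, -0.3708, 0.2126]
tcp_rot: [-2.758, -1.163, -0.424]
wrist_force: [-0.7, 0.5, -2.0]
width: 0.039
grip_force: 48.3
```

{"op": "drive_tool", "data": {
  "rows": [
    [0, 0, 0, -0.0029, 0, 0.0096, 0],
    [0, 0, 0, -0.0029, 0, 0.0096, 0],
    [0, 0, 0, 0, 0, 0, 0]
  ]
}}

```text
time: 22.37
tool_pos: [0.4738, -0.371, 0.1927]
tcp_rot: [-2.759, -1.164, -0.424]
wrist_force: [-0.2, 0.3, -3.6]
width: 0.036
grip_force: 48.3
```

{"op": "drive_tool", "data": {
  "rows": [
    [0, 0, 0, -0.0029, 0, 0.0096, 0],
    [0, 0, 0, -0.0029, 0, 0.0096, 0],
    [0, 0, 0, -0.0023, 0, 0.0077, 0],
    [0, 0, 0, 0, 0, 0, 0]
  ]
}}

```text
time: 22.7
tool_pos: [0.4741, -0.3707, 0.1646]
tcp_rot: [-2.759, -1.164, -0.424]
wrist_force: [-0.9, -0.4, -2.5]
width: 0.035
grip_force: 48.3
```

{"op": "drive_tool", "data": {
  "rows": [
    [0, 0, 0, -0.0012, 0, 0.0038, 0],
    [0, 0, 0, -0.0012, 0, 0.0038, 0],
    [0, 0, 0, 0, 0, 0, 0],
    [0, 0, 0, 0, 0, 0, 0]
  ]
}}

```text
time: 23.03
tool_pos: [0.4752, -0.3718, 0.1594]
tcp_rot: [-2.761, -1.165, -0.427]
wrist_force: [1.0, -0.0, -1.9]
width: 0.041
grip_force: 48.3
```

{"op": "drive_tool", "data": {
  "rows": [
    [0, 0, 0, -0.0006, 0, 0.0019, 0],
    [0, 0, 0, -0.0006, 0, 0.0019, 0],
    [0, 0, 0, 0, 0, 0, 0],
    [0, 0, 0, 0, 0, 0, 0]
  ]
}}

```text
time: 23.37
tool_pos: [0.4751, -0.3718, 0.1553]
tcp_rot: [-2.761, -1.165, -0.427]
wrist_force: [-0.2, 0.1, -2.0]
width: 0.038
grip_force: 48.3
```

{"op": "drive_tool", "data": {
  "rows": [
    [0, 0, 0, -0.0006, 0, 0.0019, 0],
    [0, 0, 0, 0, 0, 0, 0],
    [0, 0, 0, 0, 0, 0, 0]
  ]
}}

```text
time: 23.62
tool_pos: [0.4751, -0.3718, 0.1533]
tcp_rot: [-2.761, -1.165, -0.427]
wrist_force: [-0.1, -0.5, -2.2]
width: 0.038
grip_force: 48.3
```

{"op": "drive_tool", "data": {
  "rows": [
    [0, 0, 0, -0.0006, 0, 0.0019, 0],
    [0, 0, 0, 0, 0, 0, 0],
    [0, 0, 0, 0, 0, 0, 0]
  ]
}}

```text
time: 23.87
tool_pos: [0.4751, -0.3717, 0.1512]
tcp_rot: [-2.761, -1.165, -0.427]
wrist_force: [-0.2, -0.8, -2.1]
width: 0.037
grip_force: 48.3
```

{"op": "drive_tool", "data": {
  "rows": [
    [0, 0, 0, -0.0003, 0, 0.001, 0],
    [0, 0, 0, 0, 0, 0, 0],
    [0, 0, 0, -0.0003, 0, 0.001, 0],
    [0, 0, 0, 0, 0, 0, 0],
    [0, 0, 0, 0, 0, 0, 0]
  ]
}}

```text
time: 24.28
tool_pos: [0.4754, -0.3721, 0.1499]
tcp_rot: [-2.762, -1.166, -0.428]
wrist_force: [-0.9, -0.5, 1.5]
width: 0.039
grip_force: 48.8
```

{"op": "drive_tool", "data": {
  "rows": [
    [0, 0, 0, -0.0003, 0, 0.001, 0],
    [0, 0, 0, 0, 0, 0, 0],
    [0, 0, 0, 0, 0, 0, 0]
  ]
}}

```text
time: 24.53
tool_pos: [0.4757, -0.3724, 0.1499]
tcp_rot: [-2.762, -1.166, -0.428]
wrist_force: [-2.9, 0.6, 6.0]
width: 0.035
grip_force: 49.6
```

The floor is felt (force went from -2 to +6 N at the expected height). Release and retreat along the tool axis.

{"op": "drive_tool", "data": {
  "rows": [
    [0, 0, 0, 0, 0, 0, 0.15],
    [0, 0, 0, 0, 0, 0, 0.3],
    [0, 0, 0, 0, 0, 0, 0.5],
    [0, 0, 0, 0, 0, 0, 0.5],
    [0, 0, 0, 0, 0, 0, 0.5],
    [0, 0, 0, 0, 0, -0.01, 0.5],
    [0, 0, 0, 0, 0, -0.03, 0.5],
    [0, 0, 0, 0, 0, -0.04, 0.5]
  ]
}}

```text
time: 25.2
tool_pos: [0.4565, -0.3864, 0.2218]
tcp_rot: [-2.755, -1.162, -0.422]
wrist_force: [0.9, -0.5, -1.0]
width: 0.503
grip_force: 0.0
```

{"op": "drive_tool", "data": {
  "rows": [
    [0, 0, 0, 0, 0, -0.04, 0.5],
    [0, 0, 0, 0, 0, -0.04, 0.5],
    [0, 0, 0, 0, 0, -0.04, 0.5],
    [0, 0, 0, 0, 0, 0, 0.5],
    [0, 0, 0, 0, 0, 0, 0.5]
  ]
}}

```text
time: 25.62
tool_pos: [0.4332, -0.4164, 0.344]
tcp_rot: [-2.769, -1.168, -0.43]
wrist_force: [-0.2, 0.8, -0.5]
width: 0.5
grip_force: 0.0
```

```bash
python3 - <<'E'
from ins import *
s=status.read_state(); print(s['time'],s['tool_pos'],s['wrist_force'],s['width'])
H=S+[0,0,.105]; C=np.array([H+wy*y+np.array((0,0,z)) for z in(.075,-.075) for y in(.05,-.05)]); Lp=np.array([S+wy*y+wx*.01+np.array((0,0,.126)) for y in(.05,-.05)])
for cam in('side','top','wrist'):
    w=read_camera(cam); T=wfc(w,s)
    print(cam,'pred top/lip',np.round(proj(w,np.r_[C[:2],Lp],T),1).tolist())
    for x in masks_of(w,'blade_top')[:2]:
        cn=max(cv2.findContours(x['mask'].astype(np.uint8),0,2)[0],key=len); print(round(x['score'],2),cv2.approxPolyDP(cn,3,True)[:,0].tolist()[:9])
    if cam=='side':
      for k in('blade_mid','handle_grip','meter','boat','spanner'):
        for x in masks_of(w,k)[:1]: print(k,round(x['score'],2),x['bbox'])
E
```

```text
25.6167 [ 0.43316584 -0.41638074  0.3439685 ] [-0.2421349   0.77906075 -0.48685685] 0.49984627897045975
side pred top/lip [[311.0, 374.9], [265.9, 421.6], [317.2, 402.4], [274.0, 449.8]]
0.64 [[311, 376], [266, 421], [270, 451], [312, 407]]
0.39 [[368, 169], [359, 176], [358, 218], [376, 226], [378, 185], [373, 171]]
blade_mid 0.56 [324.7, 230.4, 402.7, 282.8]
handle_grip 0.98 [291.3, 149.8, 310.5, 207.8]
meter 0.92 [359.2, 170.2, 379.3, 228.3]
boat 0.88 [253.3, 250.7, 278.5, 283.4]
spanner 0.84 [236.2, 329.1, 256.4, 366.5]
top pred top/lip [[485.0, 255.4], [519.6, 287.1], [479.6, 252.3], [512.4, 282.3]]
0.97 [[475, 255], [501, 282], [518, 285], [489, 256]]
wrist pred top/lip [[307.3, 143.9], [307.3, 275.0], [318.7, 157.9], [318.7, 270.1]]
0.85 [[317, 146], [313, 178], [314, 277], [318, 256]]
```

The blade's top corners are where a fully seated blade should be, and the handle, meter, tray and spanner are in place. Hand in.

```bash
python3 -c "
from workcell import workorder
print(workorder.finish_job())"
```

```text
the job is handed in; nothing more can be done
None
```

The job is handed in at about 26 s: the isolator handle is down against its stop, and the top blade stands upright on the slot's floor and is let go. The other two blades are still on the jack, and the last views show the meter, tray and spanner in place; I did not sight the padlock hole against the hasp directly, and the hand-in returned no verdict.

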